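# Pack two different cosmetics gift sets

### The job

Make up two gift sets from the stock in the middle of the table: in the small two-cell carton, the white balm tube standing in the narrow cell and the aluminium tin, lid up, in the square cell; in the large three-cell carton, the soap bar lying flat in the long cell, and the amber jar and the dropper bottle standing upright, one in each square cell, whichever you like. Set the two glass pieces down on the carton floor rather than dropping them, and leave the large amber bottle and the calculator where they are.

Things in the scene. Friction and masses are not known exactly. Their poses are not given: they have to be found in the camera images.
- small_carton: Small open kraft-board carton, 84 (its x) by 133 mm (its y), fixed to the table, left or right of the stock. Floor 3 mm thick; walls and partition 20 mm high, 3 mm thick. Origin: centre of underside, z up. Two cells, both 78 mm along x: the narrow cell, 46 mm along y, centred at (0, +41) mm; the square cell, 78 mm along y, centred at (0, -25) mm.
- large_carton: Large open kraft-board carton, 151 (its x) by 139 mm (its y), fixed to the table on the other side. Floor 3 mm thick; walls and partitions 20 mm high, 3 mm thick. Origin: centre of underside, z up. Three cells: long cell at -x, 76 mm along x, 133 along y, centred at (-35, 0) mm; two square cells, 66 mm along x, 65 along y, centred at (+39.5, +34) and (+39.5, -34) mm.
- balm_tube: Plain white plastic balm tube standing upright, 24 mm diameter, 78 mm high, with a cream seam below its cap. Origin: centre of its underside, z up the tube. 35 g.
- salve_tin: Round bare-aluminium screw-lid tin lying lid up, 56 mm diameter, 36 mm high. Origin: centre of its underside, z up. 70 g.
- soap_bar: Cream soap bar with a kraft paper band round its middle, lying flat: 84 mm (its x) by 50 mm (its y) by 30 mm high. Origin: centre of its underside, z up. 120 g.
- cream_jar: Low amber glass jar with a flat black screw lid and a white label, 46 mm diameter (lid 45 mm), 54 mm high; the lid begins 38 mm up. Origin: centre of its underside, z up. 140 g.
- dropper_bottle: Slim amber glass bottle with a white label, a black collar and a rubber dropper bulb: glass 33 mm diameter and straight up to 52 mm, shoulder to 64 mm, 97 mm high over all. Origin: centre of its underside, z up. 90 g.
- amber_flask: Bystander: large amber glass bottle with a black cap, 90 mm diameter, 190 mm high, standing loose beyond the cartons. Origin: centre of its underside.
- calculator: Bystander: grey desk calculator, 75 by 120 by 14 mm, lying loose beyond the cartons. Origin: centre of its underside.
There are look-alikes about, which are no part of the job. Leave any purple look-alike of the dropper_bottle alone.

How it is judged:
At the end, for the whole second after the job is handed in: Each thing rests, released, on the floor of its own cell (within 5 mm), upright or flat within 0.15 rad: balm tube in the narrow and tin in the square cell of the small carton; soap in the long cell, jar and dropper bottle in the square cells of the large carton (x of balm_tube in the frame of small_carton between -0.033 and 0.033 m and y of balm_tube in the frame of small_carton between 0.023 and 0.059 m and z of balm_tube in the frame of small_carton between -0.001 and 0.008 m and angle between each of balm_tube, salve_tin, soap_bar, cream_jar, dropper_bottle's own z axis and vertical below 0.15 rad and linear speed of each of balm_tube, salve_tin, soap_bar, cream_jar, dropper_bottle below 0.03 m/s and angular speed of each of balm_tube, salve_tin, soap_bar, cream_jar, dropper_bottle below 0.3 rad/s and x of salve_tin in the frame of small_carton between -0.018 and 0.018 m and y of salve_tin in the frame of small_carton between -0.042 and -0.006 m and z of salve_tin in the frame of small_carton between -0.001 and 0.008 m and x of soap_bar in the frame of large_carton between -0.056 and -0.014 m and y of soap_bar in the frame of large_carton between -0.032 and 0.032 m and z of soap_bar in the frame of large_carton between -0.001 and 0.008 m and x of cream_jar in the frame of large_carton between 0.022 and 0.056 m and y of cream_jar in the frame of large_carton between -0.05 and 0.05 m and z of cream_jar in the frame of large_carton between -0.001 and 0.008 m and x of dropper_bottle in the frame of large_carton between 0.015 and 0.063 m and y of dropper_bottle in the frame of large_carton between -0.056 and 0.056 m and z of dropper_bottle in the frame of large_carton between -0.001 and 0.008 m); the robot touches nothing.
It fails at once if the jar is dropped or knocked over (moves faster than 0.6 m/s with no finger on it) (contact force between the fingers and cream_jar below 0.05 N and linear speed of cream_jar above 0.6 m/s).
It fails at once if the dropper bottle is dropped or knocked over (moves faster than 0.6 m/s with no finger on it) (contact force between the fingers and dropper_bottle below 0.05 N and linear speed of dropper_bottle above 0.6 m/s).
It fails at once if the large amber bottle is moved by more than 15 mm (distance of amber_flask from where it was at the start of the episode above 0.015 m).
It fails at once if the calculator is moved by more than 15 mm (distance of calculator from where it was at the start of the episode above 0.015 m).
It also fails if it takes over 128 s, if anything falls off the work surface, if the arm or the gripper's body presses on something with over 40 N, if the wrist force passes 120 N, or if a joint passes its speed limit or range.

### The arm

A 7-joint arm with a two-finger parallel gripper is mounted at the origin on the work surface. World frame = base frame: x ahead of the robot, y to its left, z up, the work surface at z = 0. Lengths are in m, angles in rad, forces in N, time in s.
With the tool pointing down it reaches from about 0.425 to 0.875 m from the base axis. Payload 4.7 kg.
Tool frame: the origin (TCP) lies between the finger pads; the fingertips stand 19 mm ahead of it and the grasp point (between the pads) is the TCP (robot.tips_ahead is the distance from the TCP to the fingertips, in m); z points along the fingers, y is the direction in which the jaws open and shut (so a half turn about z gives the same grasp; the last joint's range is limited). The gripper opens to 87 mm and grips with 3 to 60 N. Pads are 19 mm wide; open, the fingers measure 117 mm over their backs; the gripper's body (75 mm by 190 mm) begins 51 mm behind the grasp point.
Start: joints at [1.349, 0.321, -0.07, 1.45, 0.023, 1.371, -0.057], TCP at [0.152, -0.632, 0.242] pointing down, gripper open.
Joint ranges: [-2.86, 2.86], [-0.3, 2.09], [-1.38, 1.24], [0.06, 2.45], [-1.56, 4.7], [0.09, 2.05], [-2.69, 2.69]. Speed limits (rad/s): [2.57, 2.57, 3.14, 3.14, 3.14, 3.14, 3.14].

### API

Orientations are given as a unit quaternion [x, y, z, w].
In Python, from plant import robot gives the robot as it stands.
- The arm moves only by the tool arm_command, never from a script. Its argument "plan" is a list of rows, each an object with "slide": the shift along the tool's x, y, z in cm, a list of three; "rot": the turn, a rotation vector about the tool's x, y, z in rad, a list of three. In form: [{"slide": [dx, dy, dz], "rot": [ax, ay, az]}, ...]. A call has 1 to 5 rows; each row shifts and turns the commanded pose from where the row before left it, along the tool's axes as they then stand; what a row does not reach is not made up. A row lasts 1/10 s, in which the tool goes at most 50 mm and 8.59 degrees, less where a joint would pass 70% of its speed; a pose out of reach is approached as far as the arm can. A call is refused whole if a number of a shift passes 5 or a number of a turn 0.15, either way. A call with a gripper value outside its range is refused whole. "grip" is the closure, from -1 (fully open) to 1 (shut), so that 0 is half open, set as the call begins (left out, the last holds). The fingers move at their own pace and stop on an object; the grip force is fixed at half the most. Time passes only in rows, so rows that do not move let the fingers close. It gives the time, the measured TCP pose, the force and the opening at its end, in the units of the state.
- robot.get_state(): the state, without advancing time (a new reading comes with each control period).
- robot.get_image(name): name is "scene" or "top" or "wrist"; returns a dict with "image" (384x512x3 uint8, red, green, blue), "z_map" (384x512 float32, m along the optical axis (not along the pixel's ray), 0 where there is no reading), "mtx" (3x3 intrinsics, pixels), "cam_to_world" (4x4, takes a point from camera to world coordinates). Camera axes: x right, y down, z forward; pixel columns grow to the right and rows downward; lengths in m; the calibration is good to about 2 mm. A picture is of the moment at which its call begins.
- robot.close_job(): hands the job in, once; it reports no verdict.
Trained networks look in the newest picture that a camera, given by its name, has taken for a name from the list of things; names that differ only in an ending like _2 or _b are one class to them, and where a whole thing is asked for, a point or a joint stands for the part that bears it (a point fixed in the world has none). Each returns a list of dicts, best first, with "score" (0 to 1); they miss things now and then, are a little off and sometimes report something else, mostly with a low value. They report only what shows in the picture. A call takes as long as a camera call. They do not tell look-alikes from the thing itself.
- robot.find_in(camera, query): "xyz" ([x, y, z] in m, in world coordinates, good to about 4 mm: the middle of the surface that is visible of it).
- robot.tip_of(camera, query): "xyz" ([x, y, z] in m, in world coordinates, good to about 4 mm: a listed point, or the origin of a listed thing).
The state is a dict: "clock": time; "joint_positions": joint angles; "joint_vel": joint speeds; "effort": joint torques, N m; "ee_pos": TCP position; "eef_rot": TCP orientation; "ft_force": force on the tool from outside, world axes, zero at the start; "ft_torque": the same for the moment, N m; "grip_width": finger opening in m.
Only numpy, scipy, OpenCV 4.12 (cv2) and the standard library are available. Lean on these libraries where they do the work, as an engineer would, in place of code of your own. Each camera call takes 0.05 s, during which the arm holds its last target.

## Working session

There is one attempt and no reset: what is moved stays moved. The work goes in short steps, Python scripts to look and compute and a tool call to move; the robot and the scene stay as the last step left them, time stands still between calls to the robot, and variables do not carry over. Pictures are saved under pics/ and viewed, and the job is handed in when it is done.

Besides the shell and the picture viewer there is one more tool, called after "Request:" as name(argument=value, ...), one argument or row to a line, values as JSON. arm_command: Moves the arm, as the interface text tells. Its arguments: {"type":"object","properties":{"plan":{"type":"array","items":{"type":"object","properties":{"slide":{"type":"array","items":{"type":"number"}},"rot":{"type":"array","items":{"type":"number"}}}}},"grip":{"type":"number"}},"required":["plan"]}

```bash
mkdir -p pics; ls; cat > h.py <<'E'
import numpy as np, cv2
from plant import robot
from scipy.spatial.transform import Rotation as R
def snap(cam,fn):
    d=robot.get_image(cam); cv2.imwrite('pics/'+fn,cv2.cvtColor(d['image'],cv2.COLOR_RGB2BGR)); np.savez('last_%s.npz'%cam,**d); return d
def cloud(d):
    z=d['z_map'];K=d['mtx'];h,w=z.shape
    u,v=np.meshgrid(np.arange(w),np.arange(h))
    P=np.stack([(u-K[0,2])/K[0,0]*z,(v-K[1,2])/K[1,1]*z,z],-1)
    T=d['cam_to_world'];return P@T[:3,:3].T+T[:3,3]
E
python3 - <<'E'
from h import *
np.set_printoptions(precision=4,suppress=True)
for c in ['scene','top','wrist']:
    d=snap(c,c+'1.png');print(c,d['cam_to_world'],d['mtx'][0,0])
    if c!='wrist':
        for n in ['small_carton','large_carton','balm_tube','salve_tin','soap_bar','cream_jar','dropper_bottle','amber_flask','calculator']:
            print(n,[(np.round(x['xyz'],3),round(x['score'],2)) for x in robot.tip_of(c,n)])
s=robot.get_state();print(s)
E
```

```text
pics
scene [[-0.3656  0.6339 -0.6815  1.4291]
 [ 0.9307  0.2559 -0.2612  0.2973]
 [ 0.0088 -0.7298 -0.6836  0.8607]
 [ 0.      0.      0.      1.    ]] 487.74663382940906
small_carton [(array([ 0.465, -0.266,  0.002]), 0.96)]
large_carton [(array([ 0.505,  0.301, -0.005]), 0.58)]
balm_tube [(array([0.46 , 0.063, 0.002]), 0.65)]
salve_tin [(array([0.563, 0.01 , 0.001]), 0.69)]
soap_bar [(array([ 0.433, -0.066, -0.002]), 0.78)]
cream_jar [(array([ 0.689,  0.084, -0.003]), 0.69), (array([0.564, 0.012, 0.001]), 0.3)]
dropper_bottle [(array([ 0.696, -0.074,  0.004]), 0.66), (array([ 0.702, -0.159, -0.001]), 0.63)]
amber_flask [(array([ 0.747, -0.294, -0.001]), 0.72), (array([ 0.501,  0.3  , -0.003]), 0.15)]
calculator [(array([ 0.746,  0.309, -0.   ]), 0.95)]
top [[ 0.0073 -0.975   0.2222  0.4089]
 [-1.     -0.0064  0.0049 -0.0064]
 [-0.0034 -0.2222 -0.975   0.9316]
 [ 0.      0.      0.      1.    ]] 395.85738382132087
small_carton [(array([ 0.469, -0.265, -0.001]), 0.74)]
large_carton [(array([ 0.506,  0.302, -0.001]), 0.7)]
balm_tube [(array([0.46 , 0.065, 0.001]), 0.49)]
salve_tin [(a
[... 283 characters left out ...]
0.002]), 0.79)]
wrist [[ 0.2344 -0.9308 -0.2804  0.2291]
 [-0.9721 -0.2245 -0.0677 -0.6137]
 [ 0.      0.2885 -0.9575  0.3851]
 [ 0.      0.      0.      1.    ]] 304.80428397745334
{'clock': 1.05, 'joint_positions': array([ 1.3491,  0.321 , -0.0701,  1.4505,  0.0226,  1.3708, -0.0569]), 'joint_vel': array([-0.0011, -0.0011, -0.0004, -0.0009,  0.0007,  0.0004, -0.0009]), 'effort': array([ -0.001 , -49.1115,  -0.4035, -31.2773,  -0.0636,   0.0338,
         0.    ]), 'ee_pos': array([ 0.1518, -0.632 ,  0.2416]), 'eef_rot': array([ 0.9931,  0.1176, -0.    ,  0.    ]), 'ft_force': array([0.6079, 0.4141, 0.1331]), 'ft_torque': array([-0.0313, -0.0114,  0.029 ]), 'grip_width': 0.08666209438926158}
```

View pictures.

View pics/scene1.png

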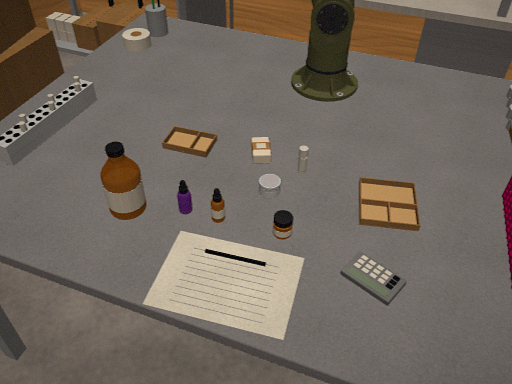

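View pics/top1.png

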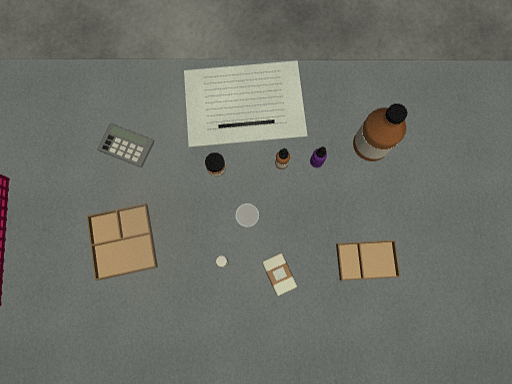

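```bash
cat > fit.py <<'E'
from h import *
np.set_printoptions(precision=4,suppress=True)
for c in ['top','scene']:
    d=dict(np.load('last_%s.npz'%c));P=cloud(d);I=d['image']
    q=P.reshape(-1,3)
    tbl=q[(q[:,0]>.42)&(q[:,0]<.62)&(abs(q[:,1])<.4)&(abs(q[:,2])<.01)]
    print(c,'table z',np.median(tbl[:,2]))
    for n,(x,y),r in [('small',(.467,-.266),.1),('large',(.506,.301),.13),('soap',(.432,-.065),.06)]:
        m=(np.hypot(q[:,0]-x,q[:,1]-y)<r)&(q[:,2]>(.010 if n!='soap' else .022))&(q[:,2]<.04)
        p=q[m]; rect=cv2.minAreaRect((p[:,:2]*1000).astype(np.float32)); print(n,m.sum(),rect)
    for n,(x,y),r,zl,zh in [('balm',(.46,.064),.035,.065,.09),('tin',(.566,.012),.045,.03,.045),('jar',(.688,.083),.045,.046,.07),('drop',(.698,-.074),.03,.075,.12),('dropbody',(.698,-.074),.03,.01,.05),('purple',(.704,-.159),.04,.075,.12)]:
        m=(np.hypot(q[:,0]-x,q[:,1]-y)<r)&(q[:,2]>zl)&(q[:,2]<zh); p=q[m]
        if m.sum(): print(n,m.sum(),p.mean(0),p.min(0),p.max(0),(p.min(0)+p.max(0))/2)
E
python3 fit.py
```

```text
top table z 0.0011728921566171446
small 452 ((466.322998046875, -266.36846923828125), (83.98151397705078, 134.8295135498047), 3.699751377105713)
large 773 ((505.7707214355469, 301.6160888671875), (151.2466583251953, 140.61056518554688), 12.828609466552734)
soap 850 ((433.5271301269531, -62.77113342285156), (83.57289123535156, 50.428199768066406), 25.515823364257812)
balm 100 [0.4581 0.0637 0.0783] [0.4479 0.0529 0.0668] [0.4692 0.0747 0.0832] [0.4585 0.0638 0.075 ]
tin 462 [0.5644 0.0106 0.0369] [ 0.5376 -0.0173  0.0307] [0.5916 0.0379 0.0415] [0.5646 0.0103 0.0361]
jar 290 [0.6862 0.0871 0.0544] [0.6652 0.0652 0.0461] [0.7091 0.1086 0.0584] [0.6872 0.0869 0.0523]
drop 63 [ 0.698  -0.0709  0.0869] [ 0.69   -0.0821  0.0751] [ 0.7064 -0.0616  0.0993] [ 0.6982 -0.0718  0.0872]
dropbody 68 [ 0.6881 -0.0689  0.0313] [ 0.6838 -0.0875  0.01  ] [ 0.7016 -0.0548  0.05  ] [ 0.6927 -0.0712  0.03  ]
purple 70 [ 0.7022 -0.1558  0.0866] [ 0.6946 -0.166   0.0751] [ 0.7146 -0.1479  0.0994] [ 0.7046 -0.157   0.0873]
scene table z 0.0009825265508204284
small 454 ((462.9578552246094, -263.7098999023437
[... 233 characters left out ...]
213562011719, 50.047542572021484), 23.824417114257812)
balm 77 [0.4604 0.0675 0.0751] [0.4454 0.0549 0.0652] [0.4688 0.0783 0.0824] [0.4571 0.0666 0.0738]
tin 289 [0.5666 0.0139 0.0363] [ 0.536  -0.013   0.0301] [0.5941 0.0407 0.041 ] [0.565  0.0138 0.0356]
jar 267 [0.6889 0.0904 0.0534] [0.6633 0.0677 0.046 ] [0.7104 0.1114 0.0583] [0.6869 0.0895 0.0521]
drop 69 [ 0.7026 -0.0679  0.0857] [ 0.6932 -0.0799  0.075 ] [ 0.7118 -0.0598  0.099 ] [ 0.7025 -0.0699  0.087 ]
dropbody 157 [ 0.7104 -0.0643  0.0304] [ 0.6964 -0.0845  0.0101] [ 0.7171 -0.0528  0.0498] [ 0.7067 -0.0686  0.03  ]
purple 64 [ 0.7069 -0.1532  0.0859] [ 0.6949 -0.1639  0.075 ] [ 0.7144 -0.1446  0.0989] [ 0.7047 -0.1543  0.0869]
```

Request:
arm_command(
  plan=[
    {"slide": [3.85, -3.19, 0]},
    {"slide": [3.85, -3.19, 0]},
    {"slide": [3.85, -3.19, 0]},
    {"slide": [3.85, -3.19, 0]},
    {"slide": [3.85, -3.19, 0]},
  ],
)

```text
schema error: expected keys slide, rot
```

Request:
arm_command(
  plan=[
    {"slide": [3.85, -3.19, 0]},
    {"slide": [3.85, -3.19, 0]},
    {"slide": [3.85, -3.19, 0]},
    {"slide": [3.85, -3.19, 0]},
    {"slide": [3.85, -3.19, 0]},
  ],
)

```text
schema error: expected keys slide, rot
```

Request:
arm_command(
  plan=[
    {"slide": [0, 0, 0], "rot": [0, 0, -0.1]},
    {"slide": [0, 0, 0], "rot": [0, 0, -0.1]},
    {"slide": [0, 0, 0]},
  ],
)

```text
schema error: expected keys slide, rot
```

```bash
cat >> h.py <<'E'
def pose():
    s=robot.get_state();M=R.from_quat(s['eef_rot']).as_matrix();return s['ee_pos'],M
def to(x,y,z,psi=None):
    p,M=pose();d=np.array([x,y,z])-p
    print('tcp',np.round(p,4),'psi',round(np.arctan2(M[1,0],M[0,0]),4),'tilt',round(float(np.arccos(-M[2,2])),4),'slide cm',np.round(M.T@d*100,2))
    if psi is not None:
        a=(np.arctan2(M[1,0],M[0,0])-psi); print('rotz',round(a,4)); 
        c,s=np.cos(psi),np.sin(psi);N=np.array([[c,s,0],[s,-c,0],[0,0,-1]]);print('slide after rot',np.round(N.T@d*100,2),'j',np.round(robot.get_state()['joint_positions'],2))
E
python3 -c "
from h import *
to(.433,-.0615,.15,.43)"
```

```text
tcp [ 0.1518 -0.632   0.2416] psi 0.2358 tilt 0.0001 slide cm [ 40.67 -48.9    9.15]
rotz -0.1942
slide after rot [ 49.34 -40.14   9.16] j [ 1.35  0.32 -0.07  1.45  0.02  1.37 -0.06]
```

Both keys are needed in every row.

Request:
arm_command(
  plan=[
    {"slide": [3.85, -3.19, 0], "rot": [0, 0, 0]},
    {"slide": [3.85, -3.19, 0], "rot": [0, 0, 0]},
    {"slide": [3.85, -3.19, 0], "rot": [0, 0, 0]},
    {"slide": [3.85, -3.19, 0], "rot": [0, 0, 0]},
    {"slide": [3.85, -3.19, 0], "rot": [0, 0, 0]},
  ],
)

```text
clock: 1.55
ee_pos: [0.3027, -0.4303, 0.2418]
eef_rot: [0.993, 0.118, 0.0, 0.0]
ft_force: [-0.0, 0.2, 0.2]
grip_width: 0.0869
```

Request:
arm_command(
  plan=[
    {"slide": [3.85, -3.19, 0], "rot": [0, 0, 0]},
    {"slide": [3.85, -3.19, 0], "rot": [0, 0, 0]},
    {"slide": [3.85, -3.19, 0], "rot": [0, 0, 0]},
    {"slide": [3.85, -3.19, 0], "rot": [0, 0, 0]},
    {"slide": [3.85, -3.19, 0], "rot": [0, 0, 0]},
  ],
)

```text
clock: 2.05
ee_pos: [0.4526, -0.2302, 0.242]
eef_rot: [0.993, 0.118, 0.0, 0.001]
ft_force: [0.2, -0.6, 0.5]
grip_width: 0.0871
```

Request:
arm_command(
  plan=[
    {"slide": [0, 0, 0], "rot": [0, 0, -0.1]},
    {"slide": [0, 0, 0], "rot": [0, 0, -0.1]},
    {"slide": [0, 0, 0], "rot": [0, 0, 0]},
  ],
)

```text
clock: 2.35
ee_pos: [0.4518, -0.2315, 0.2417]
eef_rot: [0.976, 0.217, -0.0, 0.0]
ft_force: [-0.2, 1.3, 0.9]
grip_width: 0.0872
```

```bash
python3 -c "
from h import *
to(.433,-.0615,.15,.43)"
```

```text
tcp [ 0.4518 -0.2315  0.2417] psi 0.437 tilt 0.0004 slide cm [  5.49 -16.21   9.16]
rotz 0.007
slide after rot [  5.38 -16.24   9.17] j [ 0.88  0.04 -0.46  1.78  0.02  1.32 -0.73]
```

Request:
arm_command(
  plan=[
    {"slide": [1.4, -4.05, 2.3], "rot": [0, 0, 0]},
    {"slide": [1.4, -4.05, 2.3], "rot": [0, 0, 0]},
    {"slide": [1.4, -4.05, 2.3], "rot": [0, 0, 0]},
    {"slide": [1.3, -4.05, 2.3], "rot": [0, 0, 0]},
    {"slide": [0, 0, 0], "rot": [0, 0, 0]},
  ],
)

```text
clock: 2.85
ee_pos: [0.4303, -0.0563, 0.1469]
eef_rot: [0.976, 0.219, -0.002, -0.002]
ft_force: [-0.0, -1.2, 0.6]
grip_width: 0.0873
```

```bash
python3 -c "
from h import *
d=snap('wrist','w2.png');P=cloud(d);q=P.reshape(-1,3)
m=(np.hypot(q[:,0]-.433,q[:,1]+.06)<.06)&(q[:,2]>.022)&(q[:,2]<.04);p=q[m]
print(m.sum(),cv2.minAreaRect((p[:,:2]*1000).astype(np.float32)),np.median(p[:,2]))
to(.433,-.0615,.039,.43)"
```

```text
4952 ((432.96661376953125, -64.44564056396484), (83.68819427490234, 50.39499282836914), 24.36675453186035) 0.030241875887180553
tcp [ 0.4317 -0.0596  0.1484] psi 0.4381 tilt 0.0026 slide cm [ 0.06  0.24 10.94]
rotz 0.0081
slide after rot [ 0.04  0.22 10.94] j [ 0.73 -0.05 -0.63  2.05 -0.03  1.13 -1.02]
```

View pics/w2.png

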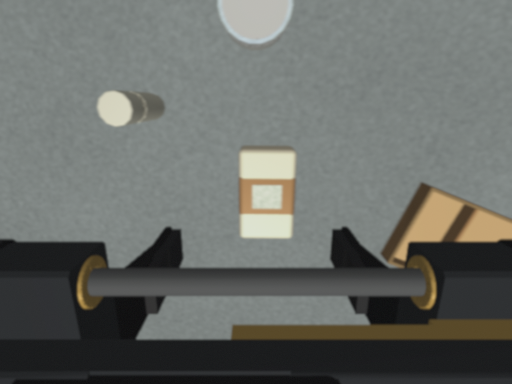

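Request:
arm_command(
  plan=[
    {"slide": [0, 0.3, 3], "rot": [0, 0, 0]},
    {"slide": [0, 0, 3], "rot": [0, 0, 0]},
    {"slide": [0, 0, 3], "rot": [0, 0, 0]},
    {"slide": [0, 0, 1.95], "rot": [0, 0, 0]},
    {"slide": [0, 0, 0], "rot": [0, 0, 0]},
  ],
)

```text
clock: 3.4
ee_pos: [0.4327, -0.0657, 0.0382]
eef_rot: [0.977, 0.214, -0.002, -0.001]
ft_force: [-0.6, -0.7, 1.1]
grip_width: 0.0872
```

Request:
arm_command(
  plan=[
    {"slide": [0, 0, 0], "rot": [0, 0, 0]},
    {"slide": [0, 0, 0], "rot": [0, 0, 0]},
    {"slide": [0, 0, 0], "rot": [0, 0, 0]},
    {"slide": [0, 0, 0], "rot": [0, 0, 0]},
    {"slide": [0, 0, 0], "rot": [0, 0, 0]},
  ],
  grip=1,
)

```text
clock: 3.9
ee_pos: [0.4348, -0.0648, 0.0406]
eef_rot: [0.976, 0.216, 0.0, 0.0]
ft_force: [-0.8, -0.7, 0.4]
grip_width: 0.0547
```

Request:
arm_command(
  plan=[
    {"slide": [0, 0, 0], "rot": [0, 0, 0]},
    {"slide": [0, 0, 0], "rot": [0, 0, 0]},
    {"slide": [0, 0, 0], "rot": [0, 0, 0]},
  ],
)

```text
clock: 4.2
ee_pos: [0.4345, -0.0644, 0.0404]
eef_rot: [0.976, 0.216, -0.0, 0.0]
ft_force: [-1.8, 0.1, 5.7]
grip_width: 0.0496
```

Request:
arm_command(
  plan=[
    {"slide": [0, 0, -2], "rot": [0, 0, 0]},
    {"slide": [0, 0, -3], "rot": [0, 0, 0]},
    {"slide": [0, 0, -4], "rot": [0, 0, -0.12]},
    {"slide": [0, 0, -3], "rot": [0, 0, -0.14]},
    {"slide": [0, 0, 0], "rot": [0, 0, -0.14]},
  ],
)

```text
clock: 4.7
ee_pos: [0.4372, -0.0652, 0.1639]
eef_rot: [0.913, 0.408, 0.003, 0.003]
ft_force: [-0.0, -0.6, -1.1]
grip_width: 0.0499
```

Request:
arm_command(
  plan=[
    {"slide": [0, 0, 0], "rot": [0, 0, -0.14]},
    {"slide": [0, 0, 0], "rot": [0, 0, -0.14]},
    {"slide": [0, 0, 0], "rot": [0, 0, -0.14]},
    {"slide": [0, 0, 0], "rot": [0, 0, -0.14]},
    {"slide": [0, 0, 0], "rot": [0, 0, -0.14]},
  ],
)

```text
clock: 5.2
ee_pos: [0.4339, -0.0647, 0.1594]
eef_rot: [0.717, 0.697, -0.0, -0.0]
ft_force: [-0.2, -0.8, -1.4]
grip_width: 0.0497
```

Request:
arm_command(
  plan=[
    {"slide": [0, 0, 0], "rot": [0, 0, -0.14]},
    {"slide": [0, 0, 0], "rot": [0, 0, -0.1]},
    {"slide": [0, 0, 0], "rot": [0, 0, 0]},
  ],
)

```text
clock: 5.5
ee_pos: [0.4339, -0.0646, 0.1594]
eef_rot: [0.631, 0.776, -0.0, -0.0]
ft_force: [-0.6, -0.2, -0.6]
grip_width: 0.0494
```

```bash
python3 -c "
from h import *
to(.468,.294,.09,1.793);print(robot.get_state()['grip_width'])"
```

```text
tcp [ 0.4339 -0.0646  0.1594] psi 1.7761 tilt 0.001 slide cm [34.42 10.65  6.94]
rotz -0.0169
slide after rot [34.23 11.23  6.94] j [ 0.71 -0.06 -0.6   2.03 -0.03  1.15  0.33]
0.04936008594612829
```

Request:
arm_command(
  plan=[
    {"slide": [0, 0, 0], "rot": [0, 0, -0.017]},
    {"slide": [4.28, 1.4, 0], "rot": [0, 0, 0]},
    {"slide": [4.28, 1.4, 0], "rot": [0, 0, 0]},
    {"slide": [4.28, 1.4, 0], "rot": [0, 0, 0]},
    {"slide": [4.28, 1.4, 0], "rot": [0, 0, 0]},
  ],
)

```text
clock: 6.0
ee_pos: [0.4513, 0.1162, 0.1601]
eef_rot: [0.625, 0.78, 0.0, 0.001]
ft_force: [-0.3, -0.3, -1.9]
grip_width: 0.0492
```

Request:
arm_command(
  plan=[
    {"slide": [4.28, 1.4, 1], "rot": [0, 0, 0]},
    {"slide": [4.28, 1.4, 1], "rot": [0, 0, 0]},
    {"slide": [4.28, 1.4, 2], "rot": [0, 0, 0]},
    {"slide": [4.28, 1.4, 1.5], "rot": [0, 0, 0]},
    {"slide": [0, 0, 0], "rot": [0, 0, 0]},
  ],
)

```text
clock: 6.5
ee_pos: [0.4644, 0.3015, 0.1025]
eef_rot: [0.621, 0.784, 0.0, -0.004]
ft_force: [-1.4, -0.3, -0.6]
grip_width: 0.0494
```

Request:
arm_command(
  plan=[
    {"slide": [0, 0, 0], "rot": [0, 0, 0]},
    {"slide": [0, 0, 0], "rot": [0, 0, 0]},
  ],
)

```text
clock: 6.7
ee_pos: [0.4687, 0.2928, 0.1049]
eef_rot: [0.625, 0.78, -0.0, 0.0]
ft_force: [1.0, -0.7, -1.4]
grip_width: 0.0491
```

```bash
python3 -c "
from h import *
d=snap('wrist','w3.png')
to(.468,.294,.0434,1.793)"
```

```text
tcp [0.4691 0.2924 0.1053] psi 1.7899 tilt 0.0015 slide cm [ 0.19 -0.07  6.19]
rotz -0.0031
slide after rot [ 0.18 -0.07  6.19] j [ 0.17  0.36 -0.9   1.83  0.31  1.11 -0.63]
```

View pics/w3.png

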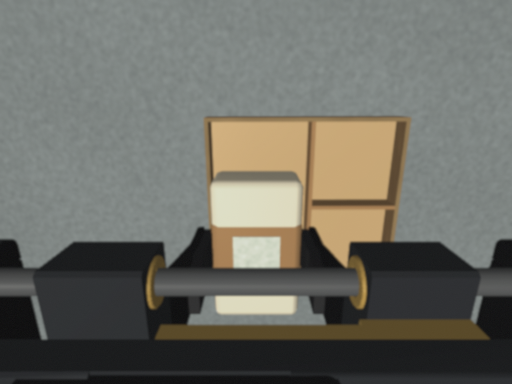

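Request:
arm_command(
  plan=[
    {"slide": [0, 0, 2.5], "rot": [0, 0, 0]},
    {"slide": [0, 0, 2], "rot": [0, 0, 0]},
    {"slide": [0, 0, 1], "rot": [0, 0, 0]},
    {"slide": [0, 0, 0.5], "rot": [0, 0, 0]},
    {"slide": [0, 0, 0.1], "rot": [0, 0, 0]},
  ],
)

```text
clock: 7.25
ee_pos: [0.4687, 0.2934, 0.0443]
eef_rot: [0.625, 0.781, 0.0, 0.0]
ft_force: [-0.2, -0.9, -1.1]
grip_width: 0.0496
```

Request:
arm_command(
  plan=[
    {"slide": [0, 0, 0], "rot": [0, 0, 0]},
    {"slide": [0, 0, 0], "rot": [0, 0, 0]},
  ],
)

```text
clock: 7.45
ee_pos: [0.4688, 0.2944, 0.0449]
eef_rot: [0.624, 0.781, 0.001, 0.0]
ft_force: [0.4, 0.4, -1.7]
grip_width: 0.0495
```

Request:
arm_command(
  plan=[
    {"slide": [0, 0, 0.1], "rot": [0, 0, 0]},
    {"slide": [0, 0, 0], "rot": [0, 0, 0]},
  ],
)

```text
clock: 7.65
ee_pos: [0.4686, 0.2944, 0.0435]
eef_rot: [0.624, 0.781, 0.0, 0.0]
ft_force: [-0.0, 0.8, -0.6]
grip_width: 0.0495
```

Request:
arm_command(
  plan=[
    {"slide": [0, 0, 0], "rot": [0, 0, 0]},
    {"slide": [0, 0, 0], "rot": [0, 0, 0]},
    {"slide": [0, 0, 0], "rot": [0, 0, 0]},
    {"slide": [0, 0, -2], "rot": [0, 0, 0]},
    {"slide": [0, 0, -4], "rot": [0, 0, 0]},
  ],
  grip=-1,
)

```text
clock: 8.15
ee_pos: [0.4662, 0.2926, 0.101]
eef_rot: [0.624, 0.781, -0.003, -0.002]
ft_force: [-0.1, 0.2, 0.4]
grip_width: 0.0812
```

Request:
arm_command(
  plan=[
    {"slide": [0, 0, -4], "rot": [0, 0, 0]},
    {"slide": [0, 0, -3], "rot": [0, 0, 0]},
    {"slide": [0, 0, 0], "rot": [0, 0, 0]},
  ],
)

```text
clock: 8.45
ee_pos: [0.4704, 0.2961, 0.1777]
eef_rot: [0.624, 0.781, 0.004, 0.002]
ft_force: [0.2, 0.2, 0.6]
grip_width: 0.0864
```

```bash
python3 -c "
from h import *
d=snap('wrist','w4.png');P=cloud(d);q=P.reshape(-1,3)
m=(np.hypot(q[:,0]-.468,q[:,1]-.294)<.06)&(q[:,2]>.027)&(q[:,2]<.045);p=q[m]
print(m.sum(),cv2.minAreaRect((p[:,:2]*1000).astype(np.float32)),np.median(p[:,2]))
m=(np.hypot(q[:,0]-.505,q[:,1]-.302)<.13)&(q[:,2]>.012)&(q[:,2]<.026);p=q[m]
print(m.sum(),cv2.minAreaRect((p[:,:2]*1000).astype(np.float32)),np.median(p[:,2]))
to(.687,.088,.15,1.79)"
```

```text
4068 ((469.2056884765625, 293.309814453125), (50.37614822387695, 82.65151977539062), 12.62654972076416) 0.03329656712754819
3252 ((505.2740173339844, 300.5829162597656), (151.45272827148438, 139.2769012451172), 12.797743797302246) 0.01979791901596717
tcp [0.4694 0.295  0.1752] psi 1.7927 tilt 0.0045 slide cm [-24.98  16.66   2.58]
rotz 0.0027
slide after rot [-24.94  16.74   2.52] j [ 0.21  0.28 -0.94  1.76  0.24  1.22 -0.57]
```

View pics/w4.png

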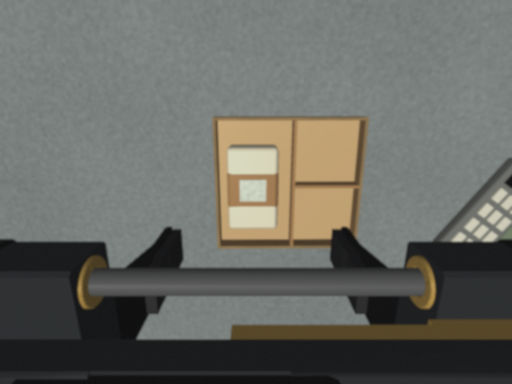

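Request:
arm_command(
  plan=[
    {"slide": [-3.57, 2.38, 0.4], "rot": [0, 0, 0]},
    {"slide": [-3.57, 2.38, 0.4], "rot": [0, 0, 0]},
    {"slide": [-3.57, 2.38, 0.4], "rot": [0, 0, 0]},
    {"slide": [-3.57, 2.38, 0.4], "rot": [0, 0, 0]},
    {"slide": [-3.57, 2.38, 0.4], "rot": [0, 0, 0]},
  ],
)

```text
clock: 9.0
ee_pos: [0.6238, 0.1444, 0.1509]
eef_rot: [0.624, 0.781, -0.001, -0.001]
ft_force: [-0.5, -0.7, 0.9]
grip_width: 0.087
```

Request:
arm_command(
  plan=[
    {"slide": [-3.57, 2.38, 0.4], "rot": [0, 0, 0]},
    {"slide": [-3.56, 2.38, 0], "rot": [0, 0, 0]},
    {"slide": [0, 0, 0], "rot": [0, 0, 0]},
    {"slide": [0, 0, 0], "rot": [0, 0, 0]},
  ],
)

```text
clock: 9.4
ee_pos: [0.6852, 0.0859, 0.1465]
eef_rot: [0.625, 0.78, -0.001, -0.002]
ft_force: [-0.0, 1.6, -0.3]
grip_width: 0.0872
```

```bash
python3 -c "
from h import *
d=snap('wrist','w5.png');P=cloud(d);q=P.reshape(-1,3)
m=(np.hypot(q[:,0]-.687,q[:,1]-.088)<.05)&(q[:,2]>.048)&(q[:,2]<.065);p=q[m]
print(m.sum(),cv2.minEnclosingCircle((p[:,:2]*1000).astype(np.float32)),p.mean(0),np.median(p[:,2]))
to(.687,.088,.042,1.79)"
```

```text
2251 ((686.5173950195312, 86.46763610839844), 22.463787078857422) [0.68636233 0.08758507 0.0541543 ] 0.05423522870180736
tcp [0.6846 0.0878 0.1472] psi 1.7933 tilt 0.0033 slide cm [-0.05  0.27 10.52]
rotz 0.0033
slide after rot [-0.03  0.24 10.52] j [ 0.37  0.58 -0.76  1.43  0.4   1.3  -0.2 ]
```

View pics/w5.png

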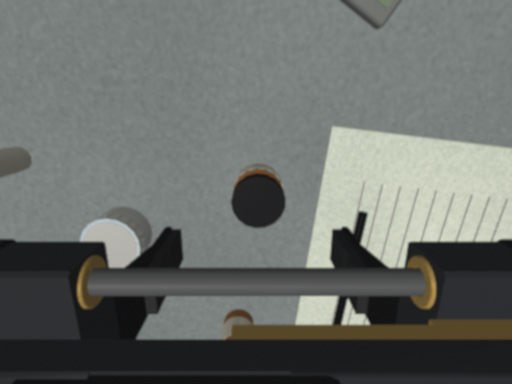

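Request:
arm_command(
  plan=[
    {"slide": [0, 0.2, 3], "rot": [0, 0, 0]},
    {"slide": [0, 0, 3.5], "rot": [0, 0, 0]},
    {"slide": [0, 0, 2.5], "rot": [0, 0, 0]},
    {"slide": [0, 0, 1.4], "rot": [0, 0, 0]},
    {"slide": [0, 0, 0], "rot": [0, 0, 0]},
  ],
)

```text
clock: 9.95
ee_pos: [0.6854, 0.0887, 0.0428]
eef_rot: [0.623, 0.782, -0.001, -0.002]
ft_force: [-0.1, -0.6, -0.7]
grip_width: 0.0869
```

Request:
arm_command(
  plan=[
    {"slide": [0, 0, 0], "rot": [0, 0, 0]},
    {"slide": [0, 0, 0], "rot": [0, 0, 0]},
  ],
)

```text
clock: 10.15
ee_pos: [0.6887, 0.0883, 0.047]
eef_rot: [0.624, 0.781, 0.001, 0.001]
ft_force: [0.1, -0.5, -0.4]
grip_width: 0.087
```

Request:
arm_command(
  plan=[
    {"slide": [0, 0, 0.3], "rot": [0, 0, 0]},
    {"slide": [0, 0, 0], "rot": [0, 0, 0]},
    {"slide": [0, 0, 0], "rot": [0, 0, 0]},
  ],
)

```text
clock: 10.45
ee_pos: [0.6879, 0.0875, 0.0424]
eef_rot: [0.624, 0.781, 0.0, 0.0]
ft_force: [-0.5, -0.3, -0.1]
grip_width: 0.087
```

Request:
arm_command(
  plan=[
    {"slide": [0, 0, 0], "rot": [0, 0, 0]},
    {"slide": [0, 0, 0], "rot": [0, 0, 0]},
    {"slide": [0, 0, 0], "rot": [0, 0, 0]},
    {"slide": [0, 0, 0], "rot": [0, 0, 0]},
    {"slide": [0, 0, 0], "rot": [0, 0, 0]},
  ],
  grip=1,
)

```text
clock: 10.95
ee_pos: [0.6877, 0.0876, 0.042]
eef_rot: [0.624, 0.781, -0.0, -0.0]
ft_force: [-0.1, 0.6, 0.1]
grip_width: 0.0545
```

Request:
arm_command(
  plan=[
    {"slide": [0, 0, 0], "rot": [0, 0, 0]},
    {"slide": [0, 0, 0], "rot": [0, 0, 0]},
    {"slide": [0, 0, 0], "rot": [0, 0, 0]},
    {"slide": [0, 0, 0], "rot": [0, 0, 0]},
  ],
)

```text
clock: 11.35
ee_pos: [0.6874, 0.0875, 0.0419]
eef_rot: [0.624, 0.781, -0.0, -0.0]
ft_force: [-1.4, -0.5, 0.7]
grip_width: 0.0453
```

Request:
arm_command(
  plan=[
    {"slide": [0, 0, -1.5], "rot": [0, 0, 0]},
    {"slide": [0, 0, -3], "rot": [0, 0, 0]},
    {"slide": [0, 0, -3], "rot": [0, 0, 0]},
    {"slide": [0, 0, -1.5], "rot": [0, 0, 0]},
    {"slide": [0, 0, 0], "rot": [0, 0, 0]},
  ],
)

```text
clock: 11.85
ee_pos: [0.6895, 0.0882, 0.1354]
eef_rot: [0.624, 0.781, 0.002, 0.002]
ft_force: [0.4, 0.1, -1.2]
grip_width: 0.0452
```

```bash
python3 -c "
from h import *
to(.5385,.3437,.1,1.793);print(robot.get_state()['grip_width'])"
```

```text
tcp [0.6895 0.0882 0.1354] psi 1.7928 tilt 0.0056 slide cm [28.25 -9.12  3.47]
rotz -0.0002
slide after rot [28.25 -9.09  3.54] j [ 0.36  0.59 -0.76  1.44  0.41  1.27 -0.21]
0.045225211379625346
```

Request:
arm_command(
  plan=[
    {"slide": [2.5, -0.8, 0], "rot": [0, 0, 0]},
    {"slide": [3.9, -1.25, 0], "rot": [0, 0, 0]},
    {"slide": [3.9, -1.25, 0], "rot": [0, 0, 0]},
    {"slide": [3.9, -1.25, 0], "rot": [0, 0, 0]},
    {"slide": [3.9, -1.25, 0], "rot": [0, 0, 0]},
  ],
)

```text
clock: 12.35
ee_pos: [0.5895, 0.2519, 0.1302]
eef_rot: [0.625, 0.781, -0.001, -0.001]
ft_force: [0.0, 0.1, -1.5]
grip_width: 0.0449
```

Request:
arm_command(
  plan=[
    {"slide": [3.9, -1.25, 0.7], "rot": [0, 0, 0]},
    {"slide": [3.8, -1.2, 0.7], "rot": [0, 0, 0]},
    {"slide": [2.5, -0.8, 0.7], "rot": [0, 0, 0]},
    {"slide": [0, 0, 0.7], "rot": [0, 0, 0]},
    {"slide": [0, 0, 0], "rot": [0, 0, 0]},
  ],
)

```text
clock: 12.85
ee_pos: [0.5356, 0.3431, 0.1015]
eef_rot: [0.624, 0.782, -0.002, -0.0]
ft_force: [-0.1, -0.0, -1.9]
grip_width: 0.0451
```

Request:
arm_command(
  plan=[
    {"slide": [0, 0, 0], "rot": [0, 0, 0]},
    {"slide": [0, 0, 0], "rot": [0, 0, 0]},
  ],
)

```text
clock: 13.05
ee_pos: [0.5383, 0.342, 0.1038]
eef_rot: [0.626, 0.78, -0.0, 0.0]
ft_force: [0.1, 0.3, -1.8]
grip_width: 0.0451
```

```bash
python3 -c "
from h import *
d=snap('wrist','w6.png')
to(.5385,.3437,.046,1.793);print(robot.get_state()['grip_width'])"
```

```text
tcp [0.5383 0.3423 0.104 ] psi 1.7903 tilt 0.0006 slide cm [0.14 0.05 5.8 ]
rotz -0.0027
slide after rot [0.13 0.05 5.8 ] j [ 0.02  0.53 -0.83  1.62  0.41  1.18 -0.68]
0.04506883664452479
```

View pics/w6.png

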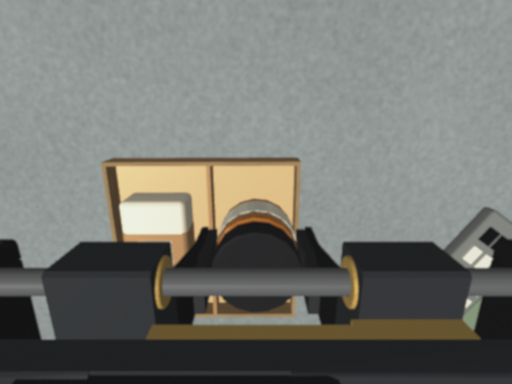

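Request:
arm_command(
  plan=[
    {"slide": [0.1, 0, 2.5], "rot": [0, 0, 0]},
    {"slide": [0, 0, 1.5], "rot": [0, 0, 0]},
    {"slide": [0, 0, 0.8], "rot": [0, 0, 0]},
    {"slide": [0, 0, 0.4], "rot": [0, 0, 0]},
    {"slide": [0, 0, 0.2], "rot": [0, 0, 0]},
  ],
)

```text
clock: 13.6
ee_pos: [0.537, 0.3446, 0.0499]
eef_rot: [0.624, 0.781, -0.0, -0.0]
ft_force: [-0.3, -0.3, -1.5]
grip_width: 0.0452
```

Request:
arm_command(
  plan=[
    {"slide": [0, 0, 0.2], "rot": [0, 0, 0]},
    {"slide": [0, 0, 0.2], "rot": [0, 0, 0]},
    {"slide": [0, 0, 0], "rot": [0, 0, 0]},
    {"slide": [0, 0, 0], "rot": [0, 0, 0]},
  ],
)

```text
clock: 14.0
ee_pos: [0.537, 0.3447, 0.0463]
eef_rot: [0.624, 0.781, 0.0, 0.0]
ft_force: [0.2, 0.0, -1.6]
grip_width: 0.0452
```

Request:
arm_command(
  plan=[
    {"slide": [0, 0, 0.1], "rot": [0, 0, 0]},
    {"slide": [0, 0, 0], "rot": [0, 0, 0]},
    {"slide": [0, 0, 0], "rot": [0, 0, 0]},
  ],
)

```text
clock: 14.3
ee_pos: [0.5369, 0.3446, 0.045]
eef_rot: [0.624, 0.781, -0.0, 0.0]
ft_force: [0.2, -0.3, -1.7]
grip_width: 0.045
```

Request:
arm_command(
  plan=[
    {"slide": [0, 0, 0.1], "rot": [0, 0, 0]},
    {"slide": [0, 0, 0], "rot": [0, 0, 0]},
    {"slide": [0, 0, 0], "rot": [0, 0, 0]},
  ],
)

```text
clock: 14.6
ee_pos: [0.537, 0.3447, 0.0449]
eef_rot: [0.624, 0.781, -0.0, 0.0]
ft_force: [-1.9, -2.7, 4.7]
grip_width: 0.0451
```

Contact with the floor. Open part way (clear of the soap).

Request:
arm_command(
  plan=[
    {"slide": [0, 0, 0], "rot": [0, 0, 0]},
    {"slide": [0, 0, 0], "rot": [0, 0, 0]},
    {"slide": [0, 0, 0], "rot": [0, 0, 0]},
  ],
  grip=-0.35,
)

```text
clock: 14.9
ee_pos: [0.537, 0.3447, 0.0439]
eef_rot: [0.624, 0.781, 0.0, -0.0]
ft_force: [-0.4, 0.5, 0.6]
grip_width: 0.0569
```

Request:
arm_command(
  plan=[
    {"slide": [0, 0, -1], "rot": [0, 0, 0]},
    {"slide": [0, 0, -2.5], "rot": [0, 0, 0]},
    {"slide": [0, 0, -4], "rot": [0, 0, 0]},
    {"slide": [0, 0, -4], "rot": [0, 0, 0]},
    {"slide": [0, 0, 0], "rot": [0, 0, 0]},
  ],
)

```text
clock: 15.4
ee_pos: [0.5394, 0.3476, 0.1661]
eef_rot: [0.624, 0.781, 0.005, 0.002]
ft_force: [0.9, 0.6, 0.1]
grip_width: 0.0588
```

```bash
python3 -c "
from h import *
d=snap('wrist','w7.png');P=cloud(d);q=P.reshape(-1,3)
m=(np.hypot(q[:,0]-.538,q[:,1]-.344)<.05)&(q[:,2]>.05)&(q[:,2]<.07);p=q[m]
print(m.sum(),cv2.minEnclosingCircle((p[:,:2]*1000).astype(np.float32)),np.median(p[:,2]))
to(.699,-.071,.16,1.79);print(robot.get_state()['grip_width'])"
```

```text
1984 ((537.5194702148438, 343.8311767578125), 22.496980667114258) 0.05722951720701466
tcp [0.5384 0.3464 0.1631] psi 1.7929 tilt 0.0069 slide cm [-44.25   6.47   0.26]
rotz 0.0029
slide after rot [-44.23   6.6    0.31] j [ 0.04  0.48 -0.86  1.56  0.37  1.27 -0.65]
0.05883785848246348
```

View pics/w7.png

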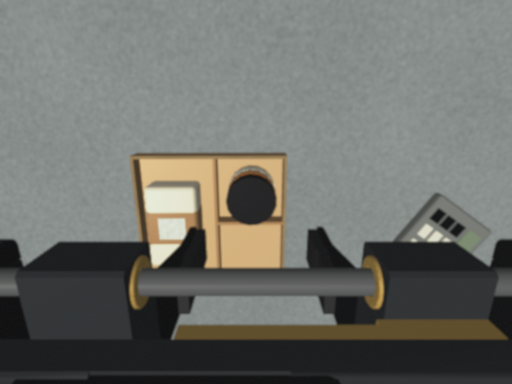

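Request:
arm_command(
  plan=[
    {"slide": [-4.43, 0.65, 0], "rot": [0, 0, 0]},
    {"slide": [-4.43, 0.65, 0], "rot": [0, 0, 0]},
    {"slide": [-4.43, 0.65, 0], "rot": [0, 0, 0]},
    {"slide": [-4.43, 0.65, 0], "rot": [0, 0, 0]},
    {"slide": [-4.43, 0.65, 0], "rot": [0, 0, 0]},
  ],
)

```text
clock: 15.95
ee_pos: [0.6172, 0.1337, 0.158]
eef_rot: [0.624, 0.781, -0.001, -0.0]
ft_force: [0.6, -0.0, 0.9]
grip_width: 0.0588
```

Request:
arm_command(
  plan=[
    {"slide": [-4.43, 0.65, 0], "rot": [0, 0, 0]},
    {"slide": [-4.43, 0.65, 0], "rot": [0, 0, 0]},
    {"slide": [-4.43, 0.65, 0], "rot": [0, 0, 0]},
    {"slide": [-4.43, 0.65, 0], "rot": [0, 0, 0]},
    {"slide": [-4, 0.65, 0], "rot": [0, 0, 0]},
  ],
)

```text
clock: 16.45
ee_pos: [0.6967, -0.0718, 0.1577]
eef_rot: [0.625, 0.781, -0.001, -0.0]
ft_force: [0.3, 0.9, 0.0]
grip_width: 0.0588
```

Request:
arm_command(
  plan=[
    {"slide": [0, 0, 0], "rot": [0, 0, 0]},
    {"slide": [0, 0, 0], "rot": [0, 0, 0]},
    {"slide": [0, 0, 0], "rot": [0, 0, 0]},
  ],
)

```text
clock: 16.75
ee_pos: [0.6962, -0.0669, 0.1583]
eef_rot: [0.624, 0.782, 0.0, -0.001]
ft_force: [-1.7, 0.4, 0.2]
grip_width: 0.0593
```

```bash
python3 -c "
from h import *
d=snap('wrist','w8.png');P=cloud(d);q=P.reshape(-1,3)
m=(np.hypot(q[:,0]-.70,q[:,1]+.071)<.04)&(q[:,2]>.07)&(q[:,2]<.12);p=q[m]
print(m.sum(),cv2.minEnclosingCircle((p[:,:2]*1000).astype(np.float32)),p.mean(0),p[:,2].max())
to(.700,-.071,.05,1.79)"
```

```text
643 ((699.7198486328125, -72.37298583984375), 10.833067893981934) [ 0.69889236 -0.06913422  0.08483863] 0.09823642020108658
tcp [ 0.6963 -0.0665  0.1587] psi 1.7958 tilt 0.0014 slide cm [-0.53  0.27 10.87]
rotz 0.0058
slide after rot [-0.52  0.26 10.87] j [ 0.56  0.58 -0.73  1.39  0.38  1.32  0.04]
```

View pics/w8.png

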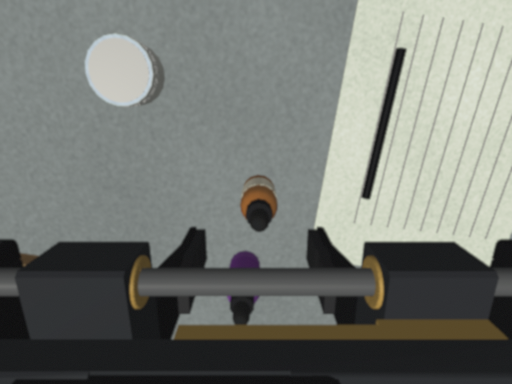

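Request:
arm_command(
  plan=[
    {"slide": [-0.45, 0.25, 2], "rot": [0, 0, 0]},
    {"slide": [0, 0, 3], "rot": [0, 0, 0]},
    {"slide": [0, 0, 3], "rot": [0, 0, 0]},
    {"slide": [0, 0, 1.7], "rot": [0, 0, 0]},
    {"slide": [0, 0, 0.6], "rot": [0, 0, 0]},
  ],
)

```text
clock: 17.3
ee_pos: [0.6985, -0.0721, 0.0529]
eef_rot: [0.624, 0.782, -0.001, -0.002]
ft_force: [0.3, 0.6, 0.3]
grip_width: 0.0585
```

Request:
arm_command(
  plan=[
    {"slide": [0, 0, 0.2], "rot": [0, 0, 0]},
    {"slide": [0, 0, 0], "rot": [0, 0, 0]},
    {"slide": [0, 0, 0], "rot": [0, 0, 0]},
  ],
)

```text
clock: 17.6
ee_pos: [0.7014, -0.0727, 0.0557]
eef_rot: [0.624, 0.781, 0.001, 0.001]
ft_force: [-0.1, 0.3, 0.7]
grip_width: 0.0585
```

Request:
arm_command(
  plan=[
    {"slide": [0, 0, 0.2], "rot": [0, 0, 0]},
    {"slide": [0, 0, 0], "rot": [0, 0, 0]},
    {"slide": [0, 0, 0], "rot": [0, 0, 0]},
  ],
)

```text
clock: 17.9
ee_pos: [0.7005, -0.0729, 0.0524]
eef_rot: [0.624, 0.781, 0.0, 0.0]
ft_force: [-0.2, 0.1, 1.0]
grip_width: 0.059
```

Request:
arm_command(
  plan=[
    {"slide": [0, 0, 0], "rot": [0, 0, 0]},
    {"slide": [0, 0, 0], "rot": [0, 0, 0]},
    {"slide": [0, 0, 0], "rot": [0, 0, 0]},
    {"slide": [0, 0, 0], "rot": [0, 0, 0]},
    {"slide": [0, 0, 0], "rot": [0, 0, 0]},
  ],
  grip=1,
)

```text
clock: 18.4
ee_pos: [0.7003, -0.0729, 0.052]
eef_rot: [0.624, 0.781, -0.0, -0.0]
ft_force: [-0.2, -0.4, 0.2]
grip_width: 0.0318
```

Request:
arm_command(
  plan=[
    {"slide": [0, 0, 0], "rot": [0, 0, 0]},
    {"slide": [0, 0, 0], "rot": [0, 0, 0]},
    {"slide": [0, 0, 0], "rot": [0, 0, 0]},
  ],
)

```text
clock: 18.7
ee_pos: [0.7003, -0.0728, 0.052]
eef_rot: [0.624, 0.781, -0.0, -0.0]
ft_force: [0.2, 0.3, -0.2]
grip_width: 0.0325
```

Request:
arm_command(
  plan=[
    {"slide": [0, 0, -1.5], "rot": [0, 0, 0]},
    {"slide": [0, 0, -3], "rot": [0, 0, 0]},
    {"slide": [0, 0, -3], "rot": [0, 0, 0]},
    {"slide": [0, 0, -1.5], "rot": [0, 0, 0]},
    {"slide": [0, 0, 0], "rot": [0, 0, 0]},
  ],
)

```text
clock: 19.2
ee_pos: [0.7021, -0.0726, 0.1456]
eef_rot: [0.624, 0.781, 0.001, 0.002]
ft_force: [0.2, 0.4, -1.5]
grip_width: 0.0319
```

```bash
python3 -c "
from h import *
to(.551,.2768,.12,1.793);print(robot.get_state()['grip_width'])"
```

```text
tcp [ 0.7021 -0.0726  0.1456] psi 1.7928 tilt 0.0056 slide cm [37.41 -7.06  2.45]
rotz -0.0002
slide after rot [37.41 -7.04  2.56] j [ 0.56  0.59 -0.72  1.4   0.39  1.29  0.04]
0.03187456922008358
```

Request:
arm_command(
  plan=[
    {"slide": [2.5, -0.5, 0], "rot": [0, 0, 0]},
    {"slide": [4, -0.75, 0], "rot": [0, 0, 0]},
    {"slide": [4, -0.75, 0], "rot": [0, 0, 0]},
    {"slide": [4, -0.75, 0], "rot": [0, 0, 0]},
    {"slide": [4, -0.75, 0], "rot": [0, 0, 0]},
  ],
)

```text
clock: 19.7
ee_pos: [0.6237, 0.1009, 0.1403]
eef_rot: [0.625, 0.781, -0.001, -0.001]
ft_force: [0.4, 1.2, -1.4]
grip_width: 0.032
```

Request:
arm_command(
  plan=[
    {"slide": [4, -0.75, 0], "rot": [0, 0, 0]},
    {"slide": [4, -0.75, 0], "rot": [0, 0, 0]},
    {"slide": [4, -0.75, 0], "rot": [0, 0, 0]},
    {"slide": [4, -0.75, 0.5], "rot": [0, 0, 0]},
    {"slide": [2.9, -0.55, 0.5], "rot": [0, 0, 0]},
  ],
)

```text
clock: 20.2
ee_pos: [0.5466, 0.2791, 0.1307]
eef_rot: [0.623, 0.782, -0.001, -0.001]
ft_force: [-0.3, -0.0, -1.0]
grip_width: 0.032
```

Request:
arm_command(
  plan=[
    {"slide": [0, 0, 0.5], "rot": [0, 0, 0]},
    {"slide": [0, 0, 0.5], "rot": [0, 0, 0]},
    {"slide": [0, 0, 0], "rot": [0, 0, 0]},
    {"slide": [0, 0, 0], "rot": [0, 0, 0]},
  ],
)

```text
clock: 20.6
ee_pos: [0.55, 0.2745, 0.1213]
eef_rot: [0.626, 0.78, -0.001, 0.0]
ft_force: [1.2, 0.6, -1.5]
grip_width: 0.032
```

```bash
python3 -c "
from h import *
d=snap('wrist','w9.png')
to(.551,.2768,.055,1.793);print(robot.get_state()['grip_width'])"
```

```text
tcp [0.55   0.2748 0.1217] psi 1.7901 tilt 0.0007 slide cm [0.18 0.14 6.67]
rotz -0.0029
slide after rot [0.17 0.14 6.67] j [ 0.16  0.46 -0.84  1.66  0.37  1.19 -0.55]
0.03217021717356008
```

View pics/w9.png

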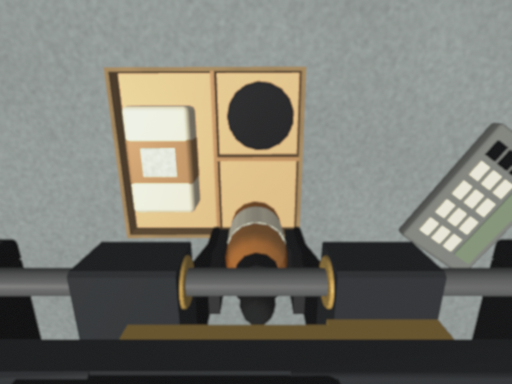

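Request:
arm_command(
  plan=[
    {"slide": [0.1, 0.1, 2.5], "rot": [0, 0, 0]},
    {"slide": [0, 0, 2], "rot": [0, 0, 0]},
    {"slide": [0, 0, 1], "rot": [0, 0, 0]},
    {"slide": [0, 0, 0.5], "rot": [0, 0, 0]},
    {"slide": [0, 0, 0.3], "rot": [0, 0, 0]},
  ],
)

```text
clock: 21.15
ee_pos: [0.5504, 0.2775, 0.0592]
eef_rot: [0.625, 0.781, 0.0, 0.0]
ft_force: [0.3, 0.3, -0.8]
grip_width: 0.0314
```

Request:
arm_command(
  plan=[
    {"slide": [0, 0, 0.2], "rot": [0, 0, 0]},
    {"slide": [0, 0, 0.1], "rot": [0, 0, 0]},
    {"slide": [0, 0, 0], "rot": [0, 0, 0]},
    {"slide": [0, 0, 0], "rot": [0, 0, 0]},
  ],
)

```text
clock: 21.55
ee_pos: [0.5502, 0.2779, 0.0565]
eef_rot: [0.624, 0.781, 0.0, 0.0]
ft_force: [0.4, -0.6, -1.5]
grip_width: 0.0321
```

Request:
arm_command(
  plan=[
    {"slide": [0, 0, 0.1], "rot": [0, 0, 0]},
    {"slide": [0, 0, 0], "rot": [0, 0, 0]},
    {"slide": [0, 0, 0], "rot": [0, 0, 0]},
  ],
)

```text
clock: 21.85
ee_pos: [0.5499, 0.2777, 0.055]
eef_rot: [0.624, 0.781, -0.0, 0.0]
ft_force: [-0.3, 0.3, -1.3]
grip_width: 0.0319
```

Request:
arm_command(
  plan=[
    {"slide": [0, 0, 0.1], "rot": [0, 0, 0]},
    {"slide": [0, 0, 0], "rot": [0, 0, 0]},
    {"slide": [0, 0, 0], "rot": [0, 0, 0]},
  ],
)

```text
clock: 22.15
ee_pos: [0.55, 0.2778, 0.0549]
eef_rot: [0.624, 0.781, -0.0, 0.0]
ft_force: [-1.9, -0.8, 5.4]
grip_width: 0.0327
```

Request:
arm_command(
  plan=[
    {"slide": [0, 0, 0], "rot": [0, 0, 0]},
    {"slide": [0, 0, 0], "rot": [0, 0, 0]},
    {"slide": [0, 0, 0], "rot": [0, 0, 0]},
  ],
  grip=-0.1,
)

```text
clock: 22.45
ee_pos: [0.55, 0.2777, 0.0538]
eef_rot: [0.624, 0.781, 0.0, -0.0]
ft_force: [-0.0, -0.6, 0.5]
grip_width: 0.0455
```

Request:
arm_command(
  plan=[
    {"slide": [0, 0, -1], "rot": [0, 0, 0]},
    {"slide": [0, 0, -2], "rot": [0, 0, 0]},
    {"slide": [0, 0, -3], "rot": [0, 0, 0]},
    {"slide": [0, 0, -4], "rot": [0, 0, 0]},
    {"slide": [0, 0, -2], "rot": [0, 0, 0]},
  ],
)

```text
clock: 22.95
ee_pos: [0.551, 0.279, 0.1782]
eef_rot: [0.624, 0.781, 0.002, 0.001]
ft_force: [0.4, 0.3, 0.0]
grip_width: 0.048
```

```bash
python3 -c "
from h import *
d=snap('wrist','w10.png');P=cloud(d);q=P.reshape(-1,3)
m=(np.hypot(q[:,0]-.55,q[:,1]-.277)<.03)&(q[:,2]>.07)&(q[:,2]<.11);p=q[m]
print(m.sum(),cv2.minEnclosingCircle((p[:,:2]*1000).astype(np.float32)),p.mean(0),p[:,2].max())
to(.565,.012,.14,1.79);print(robot.get_state()['grip_width'])"
```

```text
577 ((549.4766235351562, 278.1523742675781), 10.90860366821289) [0.54901235 0.28139102 0.08738739] 0.10135693704458157
tcp [0.5522 0.2797 0.1808] psi 1.793 tilt 0.0087 slide cm [-26.4   -4.69   3.99]
rotz 0.003
slide after rot [-26.41  -4.57   4.08] j [ 0.17  0.41 -0.87  1.6   0.33  1.28 -0.53]
0.04795585648119697
```

View pics/w10.png

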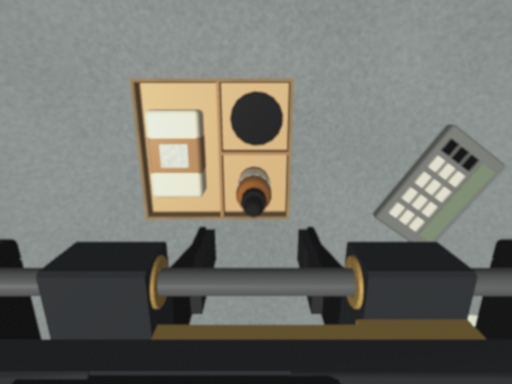

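Request:
arm_command(
  plan=[
    {"slide": [-4.4, -0.75, 0], "rot": [0, 0, 0]},
    {"slide": [-4.4, -0.75, 0.5], "rot": [0, 0, 0]},
    {"slide": [-4.4, -0.75, 1], "rot": [0, 0, 0]},
    {"slide": [-4.4, -0.75, 1], "rot": [0, 0, 0]},
    {"slide": [-4.4, -0.75, 1], "rot": [0, 0, 0]},
  ],
  grip=-1,
)

```text
clock: 23.5
ee_pos: [0.5619, 0.0531, 0.1393]
eef_rot: [0.624, 0.781, 0.0, 0.001]
ft_force: [0.5, 0.5, 0.1]
grip_width: 0.0799
```

Request:
arm_command(
  plan=[
    {"slide": [-4.4, -0.75, 0.5], "rot": [0, 0, 0]},
    {"slide": [0, 0, 0], "rot": [0, 0, 0.15]},
    {"slide": [0, 0, 0], "rot": [0, 0, 0]},
    {"slide": [0, 0, 0], "rot": [0, 0, 0]},
  ],
)

```text
clock: 23.9
ee_pos: [0.5643, 0.0116, 0.1345]
eef_rot: [0.679, 0.734, 0.0, 0.0]
ft_force: [-0.7, 0.0, 0.4]
grip_width: 0.0868
```

```bash
python3 -c "
from h import *
d=snap('wrist','w11.png');P=cloud(d);q=P.reshape(-1,3)
m=(np.hypot(q[:,0]-.565,q[:,1]-.012)<.05)&(q[:,2]>.03)&(q[:,2]<.045);p=q[m]
print(m.sum(),cv2.minEnclosingCircle((p[:,:2]*1000).astype(np.float32)),np.median(p[:,2]))
to(.565,.012,.040,1.637);print(robot.get_state()['grip_width'])"
```

```text
3339 ((564.103271484375, 10.06296443939209), 28.095083236694336) 0.03647942493571302
tcp [0.5643 0.0121 0.1346] psi 1.6482 tilt 0.0009 slide cm [-0.02  0.06  9.46]
rotz 0.0112
slide after rot [-0.02  0.07  9.46] j [ 0.6   0.31 -0.77  1.78  0.23  1.15 -0.17]
0.08671330927308375
```

View pics/w11.png

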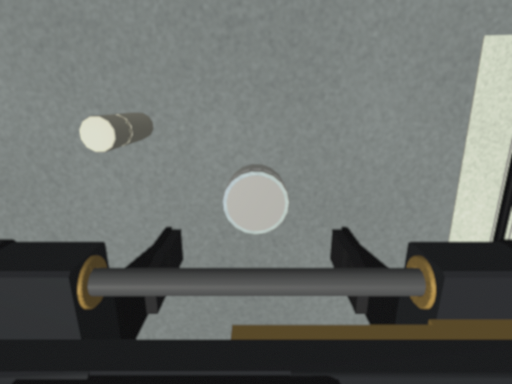

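Request:
arm_command(
  plan=[
    {"slide": [-0.1, 0, 3], "rot": [0, 0, 0]},
    {"slide": [0, 0, 3.4], "rot": [0, 0, 0]},
    {"slide": [0, 0, 2], "rot": [0, 0, 0]},
    {"slide": [0, 0, 1], "rot": [0, 0, 0]},
    {"slide": [0, 0, 0], "rot": [0, 0, 0]},
  ],
)

```text
clock: 24.45
ee_pos: [0.5635, 0.0106, 0.0391]
eef_rot: [0.68, 0.733, -0.0, -0.001]
ft_force: [-0.9, -0.2, 0.7]
grip_width: 0.0871
```

Request:
arm_command(
  plan=[
    {"slide": [0, 0, 0], "rot": [0, 0, 0]},
    {"slide": [0, 0, 0], "rot": [0, 0, 0]},
    {"slide": [0, 0, 0], "rot": [0, 0, 0]},
  ],
)

```text
clock: 24.75
ee_pos: [0.5652, 0.0093, 0.0413]
eef_rot: [0.681, 0.732, 0.001, 0.001]
ft_force: [0.0, 0.6, -0.4]
grip_width: 0.0869
```

Request:
arm_command(
  plan=[
    {"slide": [0, 0, 0.05], "rot": [0, 0, 0]},
    {"slide": [0, 0, 0], "rot": [0, 0, 0]},
    {"slide": [0, 0, 0], "rot": [0, 0, 0]},
    {"slide": [0, 0, 0], "rot": [0, 0, 0]},
    {"slide": [0, 0, 0], "rot": [0, 0, 0]},
  ],
  grip=1,
)

```text
clock: 25.25
ee_pos: [0.5643, 0.0092, 0.0395]
eef_rot: [0.681, 0.732, -0.0, 0.0]
ft_force: [0.1, -0.5, -1.5]
grip_width: 0.0554
```

Request:
arm_command(
  plan=[
    {"slide": [0, 0, 0], "rot": [0, 0, 0]},
    {"slide": [0, 0, 0], "rot": [0, 0, 0]},
    {"slide": [0, 0, 0], "rot": [0, 0, 0]},
  ],
)

```text
clock: 25.55
ee_pos: [0.5642, 0.0092, 0.0395]
eef_rot: [0.681, 0.732, -0.0, -0.0]
ft_force: [0.4, -0.4, 0.4]
grip_width: 0.0552
```

Request:
arm_command(
  plan=[
    {"slide": [0, 0, -2], "rot": [0, 0, 0]},
    {"slide": [0, 0, -4], "rot": [0, 0, 0]},
    {"slide": [0, 0, -4], "rot": [0, 0, 0]},
    {"slide": [0, 0, 0], "rot": [0, 0, 0]},
    {"slide": [0, 0, 0], "rot": [0, 0, 0]},
  ],
)

```text
clock: 26.05
ee_pos: [0.5647, 0.0092, 0.1402]
eef_rot: [0.681, 0.732, 0.0, 0.001]
ft_force: [0.2, -1.0, -1.9]
grip_width: 0.0552
```

```bash
python3 -c "
from h import *
to(.4676,-.2904,.1,1.637);print(robot.get_state()['grip_width'])"
```

```text
tcp [0.5647 0.0092 0.1402] psi 1.6427 tilt 0.0018 slide cm [-29.18 -11.84   4.02]
rotz 0.0057
slide after rot [-29.25 -11.67   4.02] j [ 0.61  0.3  -0.78  1.77  0.23  1.16 -0.17]
0.055187105391855826
```

Request:
arm_command(
  plan=[
    {"slide": [-4.17, -1.69, 0], "rot": [0, 0, 0]},
    {"slide": [-4.17, -1.69, 0], "rot": [0, 0, 0]},
    {"slide": [-4.17, -1.69, 0], "rot": [0, 0, 0]},
    {"slide": [-4.17, -1.69, 0], "rot": [0, 0, 0]},
    {"slide": [-4.17, -1.69, 0], "rot": [0, 0, 0]},
  ],
)

```text
clock: 26.55
ee_pos: [0.4928, -0.2061, 0.1376]
eef_rot: [0.681, 0.732, -0.001, -0.002]
ft_force: [0.4, -0.1, 0.4]
grip_width: 0.0554
```

Request:
arm_command(
  plan=[
    {"slide": [-4.17, -1.69, 0], "rot": [0, 0, 0]},
    {"slide": [-4.17, -1.7, 0], "rot": [0, 0, 0]},
    {"slide": [0, 0, 0], "rot": [0, 0, 0]},
    {"slide": [0, 0, 0], "rot": [0, 0, 0]},
    {"slide": [0, 0, 0], "rot": [0, 0, 0]},
  ],
)

```text
clock: 27.05
ee_pos: [0.467, -0.2887, 0.1382]
eef_rot: [0.681, 0.733, 0.0, -0.001]
ft_force: [-0.0, 0.8, -0.9]
grip_width: 0.0555
```

```bash
python3 -c "
from h import *
d=snap('wrist','w12.png');P=cloud(d);q=P.reshape(-1,3)
m=(np.hypot(q[:,0]-.466,q[:,1]+.265)<.1)&(q[:,2]>.012)&(q[:,2]<.026);p=q[m]
print(m.sum(),cv2.minAreaRect((p[:,:2]*1000).astype(np.float32)),np.median(p[:,2]))
to(.4676,-.2904,.0425,1.637);print(robot.get_state()['grip_width'])"
```

```text
2078 ((464.64599609375, -261.3810119628906), (84.21955871582031, 121.00469207763672), 3.6504569053649902) 0.020062383599252137
tcp [ 0.4673 -0.2885  0.1386] psi 1.6453 tilt 0.0019 slide cm [-0.21  0.02  9.61]
rotz 0.0083
slide after rot [-0.19  0.01  9.61] j [ 1.05  0.24 -0.61  1.81  0.15  1.14  0.46]
0.055546471885575044
```

View pics/w12.png

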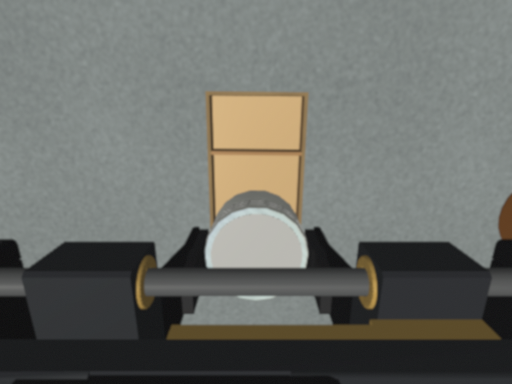

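Request:
arm_command(
  plan=[
    {"slide": [-0.3, -0.05, 3], "rot": [0, 0, 0]},
    {"slide": [0, 0, 3], "rot": [0, 0, 0]},
    {"slide": [0, 0, 2], "rot": [0, 0, 0]},
    {"slide": [0, 0, 0.9], "rot": [0, 0, 0]},
    {"slide": [0, 0, 0.3], "rot": [0, 0, 0]},
  ],
)

```text
clock: 27.6
ee_pos: [0.4669, -0.292, 0.0466]
eef_rot: [0.68, 0.733, 0.0, -0.001]
ft_force: [0.5, -0.1, -1.3]
grip_width: 0.0551
```

Request:
arm_command(
  plan=[
    {"slide": [0, 0, 0.1], "rot": [0, 0, 0]},
    {"slide": [0, 0, 0], "rot": [0, 0, 0]},
    {"slide": [0, 0, 0], "rot": [0, 0, 0]},
  ],
)

```text
clock: 27.9
ee_pos: [0.4676, -0.2938, 0.0476]
eef_rot: [0.681, 0.732, 0.0, 0.001]
ft_force: [-0.2, 0.4, -0.6]
grip_width: 0.0554
```

Request:
arm_command(
  plan=[
    {"slide": [0.1, 0, 0.3], "rot": [0, 0, 0]},
    {"slide": [0, 0, 0.1], "rot": [0, 0, 0]},
    {"slide": [0, 0, 0], "rot": [0, 0, 0]},
    {"slide": [0, 0, 0], "rot": [0, 0, 0]},
  ],
)

```text
clock: 28.3
ee_pos: [0.4668, -0.2925, 0.0426]
eef_rot: [0.681, 0.732, -0.0, 0.0]
ft_force: [0.4, 1.0, -0.2]
grip_width: 0.0552
```

Request:
arm_command(
  plan=[
    {"slide": [0, 0, 0], "rot": [0, 0, 0]},
    {"slide": [0, 0, 0], "rot": [0, 0, 0]},
    {"slide": [0, 0, 0], "rot": [0, 0, 0]},
    {"slide": [0, 0, 0], "rot": [0, 0, 0]},
  ],
  grip=-0.6,
)

```text
clock: 28.7
ee_pos: [0.4669, -0.2925, 0.0426]
eef_rot: [0.681, 0.732, -0.0, 0.0]
ft_force: [1.0, 1.4, 0.4]
grip_width: 0.0691
```

Request:
arm_command(
  plan=[
    {"slide": [0, 0, -2], "rot": [0, 0, 0]},
    {"slide": [0, 0, -4], "rot": [0, 0, 0]},
    {"slide": [0, 0, -4], "rot": [0, 0, 0]},
    {"slide": [0, 0, -3], "rot": [0, 0, 0]},
    {"slide": [0, 0, 0], "rot": [0, 0, 0]},
  ],
)

```text
clock: 29.2
ee_pos: [0.4696, -0.2938, 0.1776]
eef_rot: [0.681, 0.732, 0.0, 0.005]
ft_force: [0.5, -0.2, 0.1]
grip_width: 0.0693
```

```bash
python3 -c "
from h import *
d=snap('wrist','w13.png');P=cloud(d);q=P.reshape(-1,3)
m=(np.hypot(q[:,0]-.466,q[:,1]+.29)<.05)&(q[:,2]>.033)&(q[:,2]<.05);p=q[m]
print(m.sum(),cv2.minEnclosingCircle((p[:,:2]*1000).astype(np.float32)),np.median(p[:,2]))
m=(np.hypot(q[:,0]-.466,q[:,1]+.265)<.1)&(q[:,2]>.012)&(q[:,2]<.026);p=q[m]
print(m.sum(),cv2.minAreaRect((p[:,:2]*1000).astype(np.float32)),np.median(p[:,2]))
to(.4595,.0645,.17,1.637);print(robot.get_state()['grip_width'])"
```

```text
2579 ((466.7742919921875, -291.9451599121094), 28.238941192626953) 0.03947130158063927
2152 ((465.10205078125, -267.3686828613281), (84.20498657226562, 133.1820068359375), 3.616687774658203) 0.01998846529019066
tcp [ 0.4682 -0.2932  0.1749] psi 1.6427 tilt 0.005 slide cm [35.74  1.7   0.37]
rotz 0.0057
slide after rot [35.75  1.5   0.49] j [ 1.07  0.2  -0.62  1.77  0.13  1.2   0.48]
0.06944581218095809
```

View pics/w13.png

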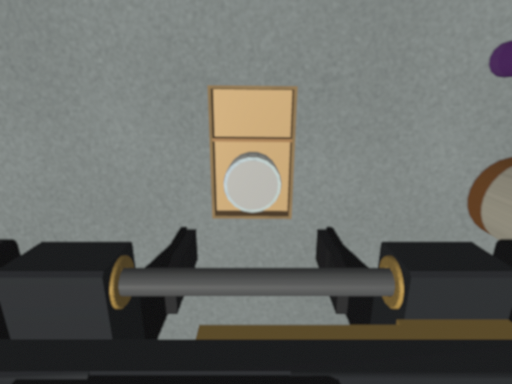

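Request:
arm_command(
  plan=[
    {"slide": [4.46, 0.2, 0], "rot": [0, 0, 0]},
    {"slide": [4.46, 0.2, 0], "rot": [0, 0, 0]},
    {"slide": [4.46, 0.2, 0], "rot": [0, 0, 0]},
    {"slide": [4.46, 0.2, 0], "rot": [0, 0, 0]},
    {"slide": [4.46, 0.2, 0], "rot": [0, 0, 0]},
  ],
)

```text
clock: 29.75
ee_pos: [0.4595, -0.0676, 0.1711]
eef_rot: [0.681, 0.732, -0.001, -0.001]
ft_force: [1.1, -0.2, -0.4]
grip_width: 0.0696
```

Request:
arm_command(
  plan=[
    {"slide": [4.46, 0.2, 0], "rot": [0, 0, 0]},
    {"slide": [4.46, 0.2, 0.5], "rot": [0, 0, 0]},
    {"slide": [4.46, 0.2, 0.5], "rot": [0, 0, 0]},
    {"slide": [0, 0, 0], "rot": [0, 0, 0]},
    {"slide": [0, 0, 0], "rot": [0, 0, 0]},
  ],
)

```text
clock: 30.25
ee_pos: [0.4561, 0.0652, 0.1614]
eef_rot: [0.68, 0.733, -0.001, -0.001]
ft_force: [0.3, 0.5, 0.1]
grip_width: 0.0693
```

```bash
python3 -c "
from h import *
d=snap('wrist','w14.png');P=cloud(d);q=P.reshape(-1,3)
m=(np.hypot(q[:,0]-.459,q[:,1]-.065)<.04)&(q[:,2]>.072)&(q[:,2]<.09);p=q[m]
print(m.sum(),cv2.minEnclosingCircle((p[:,:2]*1000).astype(np.float32)),np.median(p[:,2]))
to(.4595,.0645,.045,1.637);print(robot.get_state()['grip_width'])"
```

```text
690 ((457.30377197265625, 63.51190185546875), 11.853123664855957) 0.07814558437088653
tcp [0.4564 0.0638 0.1616] psi 1.6429 tilt 0.0019 slide cm [ 0.05  0.33 11.65]
rotz 0.0059
slide after rot [ 0.05  0.31 11.66] j [ 0.75  0.01 -0.94  1.98  0.01  1.16 -0.12]
0.06983530010371015
```

View pics/w14.png

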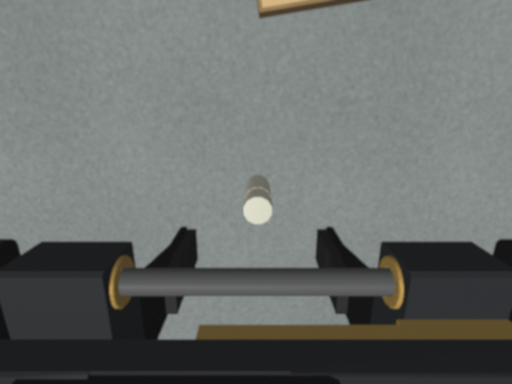

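Tube at (258,210), centred between the fingers; its centre (0.457, 0.0635). Descend.

Request:
arm_command(
  plan=[
    {"slide": [0, 0.1, 3], "rot": [0, 0, 0]},
    {"slide": [0, 0, 3.5], "rot": [0, 0, 0]},
    {"slide": [0, 0, 3], "rot": [0, 0, 0]},
    {"slide": [0, 0, 1.5], "rot": [0, 0, 0]},
    {"slide": [0, 0, 0.6], "rot": [0, 0, 0]},
  ],
)

```text
clock: 30.8
ee_pos: [0.4565, 0.0627, 0.0442]
eef_rot: [0.682, 0.731, -0.001, -0.002]
ft_force: [-0.5, 0.7, -0.2]
grip_width: 0.0693
```

Request:
arm_command(
  plan=[
    {"slide": [0, 0, 0], "rot": [0, 0, 0]},
    {"slide": [0, 0, 0], "rot": [0, 0, 0]},
    {"slide": [0, 0, 0], "rot": [0, 0, 0]},
    {"slide": [0, 0, 0], "rot": [0, 0, 0]},
  ],
)

```text
clock: 31.2
ee_pos: [0.4589, 0.0645, 0.0474]
eef_rot: [0.681, 0.732, 0.0, 0.001]
ft_force: [-0.5, 0.7, 0.3]
grip_width: 0.0696
```

Request:
arm_command(
  plan=[
    {"slide": [0, 0, 0], "rot": [0, 0, 0]},
    {"slide": [0, 0, 0], "rot": [0, 0, 0]},
    {"slide": [0, 0, 0], "rot": [0, 0, 0]},
    {"slide": [0, 0, 0], "rot": [0, 0, 0]},
    {"slide": [0, 0, 0], "rot": [0, 0, 0]},
  ],
  grip=1,
)

```text
clock: 31.7
ee_pos: [0.4581, 0.0647, 0.0465]
eef_rot: [0.681, 0.732, -0.0, -0.0]
ft_force: [-0.5, 0.2, -0.7]
grip_width: 0.0376
```

Request:
arm_command(
  plan=[
    {"slide": [0, 0, 0], "rot": [0, 0, 0]},
    {"slide": [0, 0, 0], "rot": [0, 0, 0]},
    {"slide": [0, 0, 0], "rot": [0, 0, 0]},
    {"slide": [0, 0, 0], "rot": [0, 0, 0]},
    {"slide": [0, 0, 0], "rot": [0, 0, 0]},
  ],
)

```text
clock: 32.2
ee_pos: [0.458, 0.0646, 0.0465]
eef_rot: [0.681, 0.732, -0.0, -0.0]
ft_force: [-0.4, -0.2, 0.3]
grip_width: 0.0231
```

Request:
arm_command(
  plan=[
    {"slide": [0, 0, -2], "rot": [0, 0, 0]},
    {"slide": [0, 0, -4], "rot": [0, 0, 0]},
    {"slide": [0, 0, -3], "rot": [0, 0, 0]},
    {"slide": [0, 0, 0], "rot": [0, 0, 0]},
    {"slide": [0, 0, 0], "rot": [0, 0, 0]},
  ],
)

```text
clock: 32.7
ee_pos: [0.4584, 0.0643, 0.1369]
eef_rot: [0.681, 0.732, -0.0, 0.001]
ft_force: [-0.1, -1.0, -0.7]
grip_width: 0.0229
```

```bash
python3 -c "
from h import *
to(.4625,-.2265,.1,1.637);print(robot.get_state()['grip_width'])"
```

```text
tcp [0.4584 0.0643 0.1369] psi 1.6424 tilt 0.0018 slide cm [-29.03  -1.68   3.72]
rotz 0.0054
slide after rot [-29.05  -1.52   3.69] j [ 0.76  0.06 -0.97  2.    0.06  1.11 -0.16]
0.022920731944329534
```

Request:
arm_command(
  plan=[
    {"slide": [-4.15, -0.24, 0], "rot": [0, 0, 0]},
    {"slide": [-4.15, -0.24, 0], "rot": [0, 0, 0]},
    {"slide": [-4.15, -0.24, 0], "rot": [0, 0, 0]},
    {"slide": [-4.15, -0.24, 0], "rot": [0, 0, 0]},
    {"slide": [-4.15, -0.24, 0], "rot": [0, 0, 0]},
  ],
)

```text
clock: 33.2
ee_pos: [0.4597, -0.1445, 0.1348]
eef_rot: [0.681, 0.732, -0.001, -0.001]
ft_force: [0.6, 0.4, -0.9]
grip_width: 0.0229
```

Request:
arm_command(
  plan=[
    {"slide": [-4.15, -0.24, 0], "rot": [0, 0, 0]},
    {"slide": [-4.15, -0.24, 1], "rot": [0, 0, 0]},
    {"slide": [0, 0, 1], "rot": [0, 0, 0]},
    {"slide": [0, 0, 0], "rot": [0, 0, 0]},
    {"slide": [0, 0, 0], "rot": [0, 0, 0]},
  ],
)

```text
clock: 33.7
ee_pos: [0.4617, -0.2245, 0.1153]
eef_rot: [0.681, 0.733, 0.0, -0.002]
ft_force: [-0.4, 0.2, -0.0]
grip_width: 0.023
```

```bash
python3 -c "
from h import *
d=snap('wrist','w15.png')
to(.4625,-.2265,.0495,1.637);print(robot.get_state()['grip_width'])"
```

```text
tcp [ 0.4622 -0.2245  0.116 ] psi 1.6452 tilt 0.0015 slide cm [-0.21  0.02  6.65]
rotz 0.0082
slide after rot [-0.2   0.01  6.65] j [ 1.05  0.2  -0.71  1.91  0.14  1.08  0.36]
0.02294302874921362
```

View pics/w15.png

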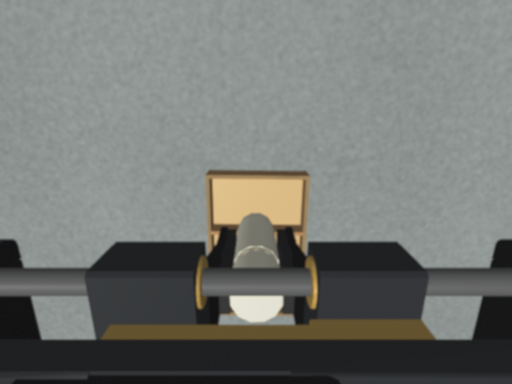

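Request:
arm_command(
  plan=[
    {"slide": [-0.1, 0, 2.5], "rot": [0, 0, 0]},
    {"slide": [0, 0, 2], "rot": [0, 0, 0]},
    {"slide": [0, 0, 1], "rot": [0, 0, 0]},
    {"slide": [0, 0, 0.5], "rot": [0, 0, 0]},
    {"slide": [0, 0, 0.3], "rot": [0, 0, 0]},
  ],
)

```text
clock: 34.25
ee_pos: [0.4628, -0.2268, 0.0538]
eef_rot: [0.681, 0.732, 0.0, 0.0]
ft_force: [0.5, -0.1, -0.1]
grip_width: 0.0228
```

Request:
arm_command(
  plan=[
    {"slide": [0, 0, 0.2], "rot": [0, 0, 0]},
    {"slide": [0, 0, 0], "rot": [0, 0, 0]},
    {"slide": [0, 0, 0], "rot": [0, 0, 0]},
    {"slide": [0, 0, 0], "rot": [0, 0, 0]},
  ],
)

```text
clock: 34.65
ee_pos: [0.4626, -0.2275, 0.052]
eef_rot: [0.681, 0.732, -0.0, 0.0]
ft_force: [-0.0, 0.9, 0.2]
grip_width: 0.0229
```

Request:
arm_command(
  plan=[
    {"slide": [0, 0, 0.2], "rot": [0, 0, 0]},
    {"slide": [0, 0, 0], "rot": [0, 0, 0]},
    {"slide": [0, 0, 0], "rot": [0, 0, 0]},
    {"slide": [0, 0, 0], "rot": [0, 0, 0]},
  ],
)

```text
clock: 35.05
ee_pos: [0.4623, -0.2273, 0.0495]
eef_rot: [0.681, 0.732, -0.0, -0.0]
ft_force: [0.3, 0.4, -0.8]
grip_width: 0.0231
```

Request:
arm_command(
  plan=[
    {"slide": [0, 0, 0.1], "rot": [0, 0, 0]},
    {"slide": [0, 0, 0], "rot": [0, 0, 0]},
    {"slide": [0, 0, 0], "rot": [0, 0, 0]},
  ],
)

```text
clock: 35.35
ee_pos: [0.4625, -0.2274, 0.0493]
eef_rot: [0.681, 0.732, -0.0, 0.0]
ft_force: [-2.8, 2.0, 5.6]
grip_width: 0.0232
```

Floor contact; release and withdraw.

Request:
arm_command(
  plan=[
    {"slide": [0, 0, 0], "rot": [0, 0, 0]},
    {"slide": [0, 0, 0], "rot": [0, 0, 0]},
    {"slide": [0, 0, 0], "rot": [0, 0, 0]},
    {"slide": [0, 0, 0], "rot": [0, 0, 0]},
  ],
  grip=-0.3,
)

```text
clock: 35.75
ee_pos: [0.4622, -0.2273, 0.0484]
eef_rot: [0.681, 0.732, -0.0, -0.0]
ft_force: [0.4, 0.3, -0.4]
grip_width: 0.0472
```

Request:
arm_command(
  plan=[
    {"slide": [0, 0, -1.5], "rot": [0, 0, 0]},
    {"slide": [0, 0, -3], "rot": [0, 0, 0]},
    {"slide": [0, 0, -4], "rot": [0, 0, 0]},
    {"slide": [0, 0, -4], "rot": [0, 0, 0]},
    {"slide": [0, 0, -3], "rot": [0, 0, 0]},
  ],
)

```text
clock: 36.25
ee_pos: [0.4632, -0.2272, 0.2073]
eef_rot: [0.681, 0.732, 0.0, 0.002]
ft_force: [0.6, -0.6, -0.1]
grip_width: 0.0567
```

Request:
arm_command(
  plan=[
    {"slide": [4, 0, 0], "rot": [0, 0, 0]},
    {"slide": [4, 0, 0], "rot": [0, 0, 0]},
    {"slide": [4, 0, 0], "rot": [0, 0, 0]},
    {"slide": [4, 0, 0], "rot": [0, 0, 0]},
    {"slide": [0, 0, 0], "rot": [0, 0, 0]},
  ],
)

```text
clock: 36.75
ee_pos: [0.451, -0.0615, 0.2048]
eef_rot: [0.678, 0.735, 0.0, 0.001]
ft_force: [0.3, -0.3, 0.4]
grip_width: 0.0567
```

Request:
arm_command(
  plan=[
    {"slide": [0, 0, 0], "rot": [0, 0, 0]},
    {"slide": [0, 0, 0], "rot": [0, 0, 0]},
    {"slide": [0, 0, 0], "rot": [0, 0, 0]},
    {"slide": [0, 0, 0], "rot": [0, 0, 0]},
    {"slide": [0, 0, 0], "rot": [0, 0, 0]},
  ],
)

```text
clock: 37.25
ee_pos: [0.4508, -0.0683, 0.2034]
eef_rot: [0.682, 0.732, 0.0, -0.0]
ft_force: [-0.6, -0.3, 0.5]
grip_width: 0.0567
```

```bash
python3 -c "
from h import *
a=snap('scene','s16.png');b=snap('top','t16.png')
cv2.imwrite('pics/f16.png',np.vstack([cv2.resize(cv2.imread('pics/s16.png')[100:320,100:460],None,fx=1.4,fy=1.4),cv2.resize(cv2.imread('pics/t16.png')[90:290,60:420],None,fx=1.4,fy=1.4)]))
sm=(.4651,-.2674,.063);lg=(.505,.3012,.2234)
for n,c in [('balm_tube',sm),('salve_tin',sm),('soap_bar',lg),('cream_jar',lg),('dropper_bottle',lg)]:
  for cam in ['scene','top']:
    for x in robot.tip_of(cam,n)[:2]:
      p=np.array(x['xyz']);d=p[:2]-c[:2];print(n,cam,round(x['score'],2),np.round(p,3),'local',np.round([d@[np.cos(c[2]),np.sin(c[2])],d@[-np.sin(c[2]),np.cos(c[2])]],3))
for d in (a,b):
  q=cloud(d).reshape(-1,3)
  for (x,y),r,zl in [((.4625,-.227),.025,.074),((.4667,-.292),.035,.033),((.469,.293),.04,.03),((.5375,.344),.03,.05),((.55,.278),.02,.085)]:
    m=(np.hypot(q[:,0]-x,q[:,1]-y)<r)&(q[:,2]>zl);p=q[m];print(m.sum(),np.median(p,0) if m.sum() else '')
"
```

```text
balm_tube scene 0.64 [ 0.464 -0.226  0.007] local [0.002 0.042]
salve_tin scene 0.61 [ 0.47  -0.287  0.003] local [ 0.003 -0.02 ]
salve_tin top 0.61 [ 0.471 -0.288 -0.   ] local [ 0.005 -0.021]
soap_bar scene 0.6 [ 0.473  0.292 -0.002] local [-0.033 -0.002]
soap_bar top 0.77 [0.465 0.292 0.001] local [-0.041 -0.001]
cream_jar scene 0.98 [ 0.536  0.339 -0.002] local [0.039 0.03 ]
cream_jar top 0.6 [0.538 0.343 0.001] local [0.041 0.033]
dropper_bottle scene 0.86 [ 0.705 -0.158 -0.004] local [ 0.093 -0.492]
dropper_bottle top 0.59 [ 0.702 -0.16  -0.002] local [ 0.09  -0.493]
dropper_bottle top 0.5 [0.552 0.275 0.003] local [ 0.04  -0.036]
52 [ 0.46465973 -0.2244701   0.08041606]
217 [ 0.46895024 -0.28626836  0.03876948]
345 [0.4681019  0.29930226 0.03380827]
242 [0.54027328 0.34656598 0.05744683]
45 [0.5532518  0.28084023 0.09326502]
0 
406 [ 0.46764065 -0.29449817  0.03974272]
728 [0.46867481 0.29320034 0.03399005]
331 [0.53716321 0.34271817 0.05755648]
44 [0.54899148 0.27603449 0.09692847]
```

View pics/f16.png

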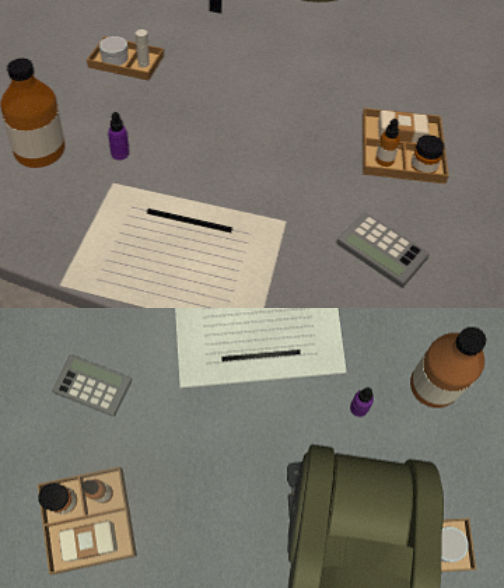

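```bash
python3 -c "
from h import *
print(robot.close_job())"
```

```text
the job is handed in; nothing more can be done
None
```

I packed both gift sets and handed the job in at about 38 s. The last pictures show all five pieces in their own cells; the hand-in itself gives no verdict.

- **Large carton:** the soap lies flat in the long cell. The amber jar is in the +y square cell and the dropper bottle in the -y square cell. I lowered both glass pieces until the wrist force showed floor contact, then let go.
- **Small carton:** the tin is lid up in the square cell and the balm tube stands in the narrow cell.
- **Last checks:**
  - **Position:** every piece measured well inside its limits. Top heights match a piece standing on the 3 mm carton floor, to about a millimetre.
  - **Robot and bystanders:** the gripper was clear of everything. The flask, the calculator and the purple look-alike look unmoved in the pictures; I did not re-measure them.
- **Weak or disagreeing checks:**
  - **Balm tube:** the arm hid it in the top view, so its final check rests on the scene camera alone.
  - **Dropper bottle:** the scene detector reported only the purple look-alike. The top detector ranked the purple one first and the packed bottle second, so I confirmed the bottle from depth data and the picture.
  - **Camera offset:** the scene and top depth readings differ by 3–8 mm for the pieces both cameras saw, still within the limits.

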